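# Fit a fresh cell in the dough scale

### The arm

A 6-joint arm with a two-finger parallel gripper is mounted at the origin on the work surface. World frame = base frame: x ahead of the robot, y to its left, z up, the work surface at z = 0. Lengths are in m, angles in rad, forces in N, time in s.
With the tool pointing down it reaches from about 0.35 to 0.975 m from the base axis. Payload 7.1 kg.
Tool frame: the origin (TCP) lies between the finger pads; the fingertips stand 25 mm ahead of it and the grasp point (between the pads) lies 6 mm ahead of it; z points along the fingers, x is the direction in which the jaws open and shut, and the axes are right-handed (so a half turn about z gives the same grasp; the last joint's range is limited). The gripper opens to 88 mm and grips with 3 to 60 N. Pads are 20 mm wide; open, the fingers measure 115 mm over their backs; the gripper's body (75 mm by 178 mm) begins 61 mm behind the grasp point.
Start: joints at [1.212, 0.423, 1.63, -0, 1.089, -0.019], TCP at [0.208, 0.589, 0.248] pointing down, gripper open.
Joint ranges: [-3, 3], [-0.9, 2.11], [0.09, 2.58], [-1.31, 4.45], [0.11, 2.69], [-2.54, 2.54]. Speed limits (rad/s): [2.39, 2.39, 3.01, 3.14, 3.14, 3.14].

### API

Orientations are given as a unit quaternion [w, x, y, z].
In Python, from workcell import readout, get_image, finish_job gives the robot as it stands. The module is installed in compiled form; this text tells all that it offers.
- The arm moves only by the tool move_arm, never from a script. Its argument "deltas" is a list that holds one entry, the list of rows, each a list of 7 numbers: the finger opening in m, from 0 to 0.0878, then the shift along the tool's x, y, z in m, then the turn, a rotation vector about the tool's x, y, z in degrees. In form: [[[grip, tx, ty, tz, ax, ay, az], ...]]. A call has 1 to 8 rows; each row shifts and turns the pose as measured when the row begins, along the tool's axes as they then stand; what a row does not reach is not made up. A row lasts 1/10 s, in which the tool goes at most 50 mm and 8.59 degrees, less where a joint would pass 70% of its speed; a pose out of reach is approached as far as the arm can. A call is refused whole if a number of a shift passes 0.05 or a number of a turn 8.59, either way. A call with a gripper value outside its range is refused whole. The fingers move at their own pace and stop on an object; "force" is the grip in N (left out, the last holds). Time passes only in rows, so rows that do not move let the fingers close. It gives the time, the measured TCP pose, the force and the opening at its end, in the units of the state.
- readout.get_state(): the state, without advancing time (a new reading comes with each control period).
- get_image(name): name is "side" or "top" or "wrist"; returns a dict with "frame" (384x512x3 uint8, blue, green, red), "intrinsics" (3x3 intrinsics, pixels), "R" (3x3) and "t" (3): a world point X has camera coordinates R X + t; the wrist camera has in their place "tool_from_camera" (4x4, takes a point from camera to tool coordinates, whose origin is the TCP and whose axes are the tool frame's). Camera axes: x right, y down, z forward; pixel columns grow to the right and rows downward; lengths in m; the calibration is good to about 2 mm. A picture is of the moment at which its call begins: read the wrist's pose just before it. There is no depth.
- finish_job(): hands the job in, once; it reports no verdict.
The state is a dict: "time_s": time; "joints": joint angles; "joint_velocities": joint speeds; "effort": joint torques, N m; "position": TCP position; "ee_rot": TCP orientation; "wrist_force": force on the tool from outside, world axes, zero at the start; "torque": the same for the moment, N m; "width": opening from 0.0 (shut) to 1.0 (fully open).
Only numpy, scipy, OpenCV 4.12 (cv2) and the standard library are available. Lean on these libraries where they do the work, as an engineer would, in place of code of your own. Each camera call takes 0.05 s, during which the arm holds its last target.

### The job

The bench scale lies upside down with its battery cradle open. Take the fresh green cell from its rest and load it: slip its flat end under the red bar and press it well in against the coil spring while the nub end is still raised, then let the nub end down clear of the brass contact rather than wedging it past, so that the cell lies level and fully home, held by the spring. Do not crush the spring or force the cell against the scale, and leave the spent cell, the flour shaker and the dough scraper where they are.

Things in the scene. Friction and masses are not known exactly. Their poses are not given: they have to be found in the camera images.
- cell: Fresh battery cell: green jacket, brass band near the nub end; 34 mm diameter, 61.5 mm long (59 mm body, then a nub 10 mm wide, 2.5 mm long), 0.14 kg. Origin on its axis, midway along the 61.5 mm; its x axis runs along the cell towards the nub. Starts lying level in its rest, axis 21 mm above the bench.
- nub (a point): Outer face of the fresh cell's nub, on its axis, 30.75 mm from the cell's origin along its +x.
- rest_fresh: Grey rest of the fresh cell, fixed: plate 70 (x, along the cell) x 46 x 4 mm, with four guide posts 12 mm long and 7 mm high above the plate beside the cell's ends, 30 mm apart inside across y; 33 mm free between the posts along each side, for fingers at mid length. Origin on the bench under its centre.
- scale: White bench scale lying upside down, fixed: housing 200 (x) x 160 (y) mm, its underside, facing up, 44 mm above the bench; rubber feet 18 mm wide, 6 mm high on its corners. Origin on the bench under its centre, z up; x points along the battery cradle from the spring end to the brass-contact end. Cradle and spring belong to it.
- bay (a point): On the scale's underside over its centre, 44 mm above the bench, axes as the scale: NOMINAL middle of the cradle, where a home cell has its origin at x 0, y 0, height 21 mm. The cradle is screwed down in slotted holes: with all its parts it stands up to 6 mm either way along x from nominal (exact in y and z) and does not move. Cradle floor: 4 mm above this point, 50 mm wide.
- button (a point): NOMINAL place (true one up to 6 mm off along the scale's x, like the whole cradle) of the free spring button: centre of its face, 26.75 mm from bay towards -x, 21 mm above it (17 above the cradle floor). Steel, 10 mm wide, on a coil spring; backs off towards -x. A wall 36 mm high stands 15 mm behind it.
- bar (a point): NOMINAL middle (same 6 mm) of the red round bar across y, 7 mm thick, above the button, 27 mm from bay towards -x; lower side 43, top 50 mm above bay. Its side cheeks are 39 mm apart inside, 43 mm high, x -51 to -26 from bay. It bars the way straight down: the cell must go in under it slanting, flat end low, tilted about 15 to 30 degrees.
- brass (a point): NOMINAL middle (same 6 mm) of the top edge of the brass contact, an upright plate 4 mm thick, 24 mm wide; inner face 30.75 mm from bay towards +x, top 20 mm above bay (16 above the cradle floor). From the free button to it are 57.5 mm, 4 mm less than the cell. Guide posts 7 mm above the floor, 33 mm apart inside across y, at x -21 to -9 and 16 to 28.
- spring (a joint): How far the coil spring contact is pressed in, m: 0 free, grows as pressed, towards the scale's -x. Force 3 N at the start plus 1.8 N per mm. A home cell holds it at 4 mm (10 N); bringing the nub end down behind the brass takes about 5.5 to 8 mm (13 to 17 N); crushed beyond 9 mm (19 N); stop at 11 mm. Its friction can hold the cell 2 mm high: press lightly (10 N) down.
- spent: Spent cell, size and rest as the fresh one, but black jacket with a red band. Origin and axes as for the fresh cell. Leave alone.
- shaker: Aluminium flour shaker with a rounded top, 66 mm diameter, 110 mm tall, standing on the bench; origin under its centre. Leave alone.
- scraper: Dough scraper lying on the bench, steel blade with a red grip along one edge, about 95 x 132 x 20 mm; origin on the bench under its middle. Leave alone.
Things that resemble listed ones, but are neither listed nor needed, are in the scene too. What is meant by the cell is not blue or orange, and is the smaller of those in its own colour.

How it is judged:
On the way:
1. the flat end presses the spring in by more than 3.5 mm while the cell still slants, nub end raised by at least 6 degrees (value of joint spring above 0.0035 m and angle between cell's own x axis and vertical below 1.466 rad and distance between cell and bay below 0.06 m), for 0.1 s.
At the end, for the whole second after the job is handed in: The fresh cell is let go in the cradle, nub to the brass: level within 4 degrees, axis 18.5 to 23.5 mm above the scale's underside, within 4 mm sideways and 8.5 mm lengthways of the nominal middle (the cradle may be 6 mm off), spring pressed in 2.5 to 5.5 mm, at rest (value of joint spring between 0.0025 and 0.0055 m and angle between cell's own x axis and vertical between 1.5 and 1.64 rad and z of cell in the frame of bay between 0.0185 and 0.0235 m and x of cell in the frame of bay between -0.0085 and 0.0085 m and y of cell in the frame of bay between -0.004 and 0.004 m and x of nub in the frame of bay above 0.02 m and linear speed of cell below 0.01 m/s); the robot touches nothing.
It fails at once if the spring is crushed: pressed in beyond 9 mm (19 N) (value of joint spring above 0.009 m).
It fails at once if the cell is forced against the scale or its cradle with more than 36 N (all its contacts there added up) (contact force between cell and scale above 36 N).
It fails at once if the spent cell is disturbed (moved more than 15 mm) (distance of spent from where it was at the start of the episode above 0.015 m).
It fails at once if the flour shaker is disturbed (moved more than 15 mm) (distance of shaker from where it was at the start of the episode above 0.015 m).
It fails at once if the scraper is disturbed (moved more than 15 mm) (distance of scraper from where it was at the start of the episode above 0.015 m).
It also fails if it takes over 54 s, if anything falls off the work surface, if the arm or the gripper's body presses on something with over 40 N, if the wrist force passes 120 N, or if a joint passes its speed limit or range.

## Working session

There is one attempt and no reset: what is moved stays moved. The work goes in short steps, Python scripts to look and compute and a tool call to move; the robot and the scene stay as the last step left them, time stands still between calls to the robot, and variables do not carry over. Pictures are saved under pics/ and viewed, and the job is handed in when it is done.

Besides the shell and the picture viewer there is one more tool, called after ">>>" by a JSON object that holds its "method" and its "body", one argument or row to a line. move_arm: Moves the arm, as the interface text tells. Its arguments: {"type":"object","properties":{"deltas":{"type":"array","items":{"type":"array","items":{"type":"array","items":{"type":"number"}}}},"force":{"type":"number"}},"required":["deltas"]}

```bash
mkdir -p pics; cat > h.py <<'E'
import numpy as np, cv2
from workcell import readout, get_image, finish_job
from scipy.spatial.transform import Rotation as Rn
def pose():
    s=readout.get_state(); q=s['ee_rot']; T=np.eye(4); T[:3,:3]=Rn.from_quat([q[1],q[2],q[3],q[0]]).as_matrix(); T[:3,3]=s['position']; return s,T
def shot(name,fn):
    s,T=pose(); d=get_image(name); cv2.imwrite('pics/'+fn+'.png',d['frame'])
    if name=='wrist':
        W=T@np.array(d['tool_from_camera']); R=W[:3,:3].T; t=-R@W[:3,3]
    else: R=np.array(d['R']); t=np.array(d['t'])
    K=np.array(d['intrinsics']); np.savez('pics/'+fn+'.npz',K=K,R=R,t=t); return d['frame'],K,R,t
def load(fn):
    z=np.load('pics/'+fn+'.npz'); return z['K'],z['R'],z['t']
def back(fn,u,v,z):
    K,R,t=load(fn); d=R.T@np.linalg.inv(K)@np.array([u,v,1.]); c=-R.T@t; return c+d*(z-c[2])/d[2]
def proj(fn,P):
    K,R,t=load(fn); p=(R@np.atleast_2d(P).T).T+t; p=p@K.T; return p[:,:2]/p[:,2:]
E
python3 - <<'E'
from h import *
s,T=pose(); print({k:np.round(v,3).tolist() for k,v in s.items()})
for n in ('side','top','wrist'):
    f,K,R,t=shot(n,n+'0'); print(n,K[0,0],np.round(-R.T@t,3),np.round(R[2],2))
E
```

```text
{'time_s': 0.0, 'joints': [1.212, 0.424, 1.631, -0.0, 1.089, -0.019], 'joint_velocities': [0.002, -0.001, -0.002, -0.001, -0.001, -0.001], 'effort': [-0.001, -54.462, -27.367, 0.064, 0.023, -0.0], 'position': [0.208, 0.589, 0.247], 'ee_rot': [0.0, 0.816, 0.577, -0.001], 'wrist_force': [-0.342, -0.557, 0.666], 'torque': [-0.021, 0.028, -0.011], 'width': 0.997}
side 415.9910237770664 [ 0.447 -0.756  0.677] [ 0.13  0.75 -0.65]
top 375.7758601199262 [ 0.465 -0.119  1.006] [ 0.08  0.01 -1.  ]
wrist 345.1652323245261 [0.133 0.616 0.384] [ 0.28 -0.1  -0.96]
```

View pics/top0.png

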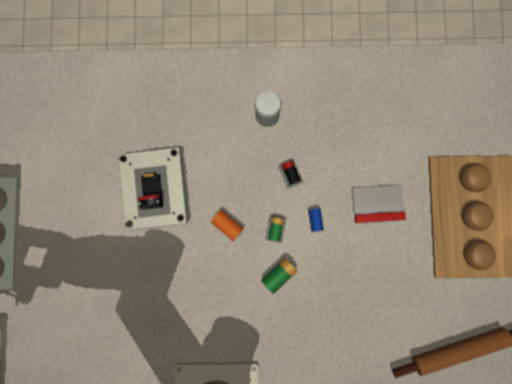

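View pics/side0.png

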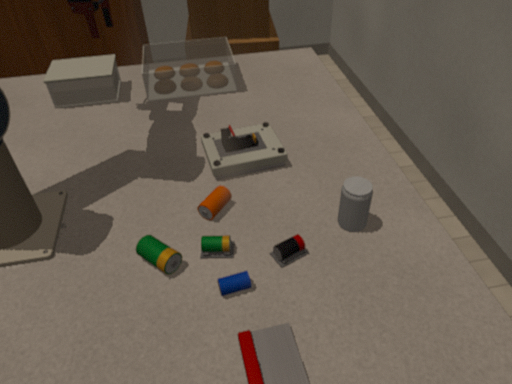

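View pics/wrist0.png

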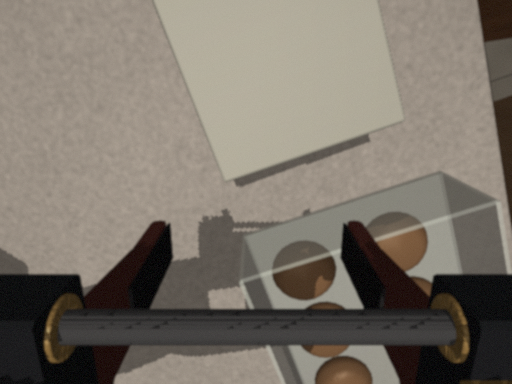

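```bash
python3 - <<'E'
from h import *
f=cv2.imread('pics/top0.png')
a=cv2.resize(f[135:240,105:205],None,fx=5,fy=5,interpolation=cv2.INTER_CUBIC)
b=cv2.resize(f[200:260,250:310],None,fx=5,fy=5,interpolation=cv2.INTER_CUBIC)
c=np.zeros((525,800,3),np.uint8); c[:525,:500]=a; c[:300,500:]=b
cv2.imwrite('pics/zoom0.png',c)
for uv,z in [((276,228),.021),((123.5,158),.05),((174,153),.05),((129,224),.05),((180.5,218),.05)]:
    print(uv,back('top0',*uv,z).round(4))
E
```

```text
(276, 228) [ 0.4531 -0.159   0.021 ]
(123.5, 158) [0.638  0.2329 0.05  ]
(174, 153) [0.6492 0.1022 0.05  ]
(129, 224) [0.4679 0.2161 0.05  ]
(180.5, 218) [0.4816 0.0847 0.05  ]
```

View pics/zoom0.png

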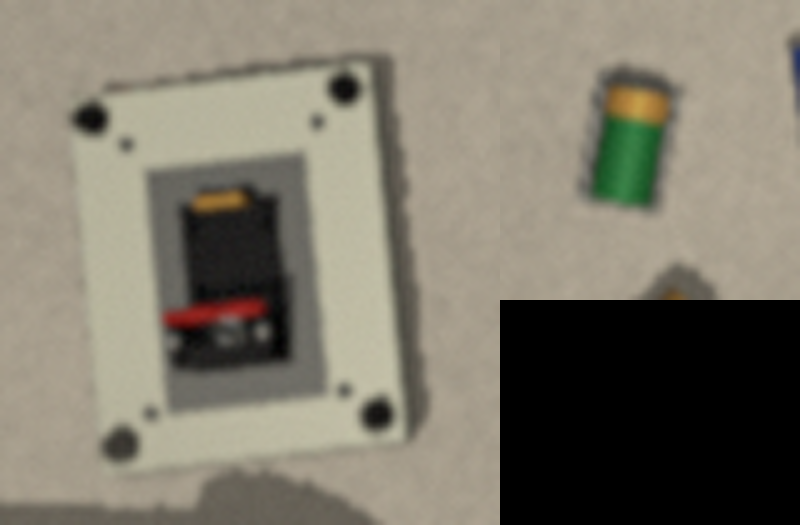

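```bash
cat >> h.py <<'E'
def tgt(p,yaw,tilt):
    """tool pose: tool y along heading yaw(deg), z down, then tilt about tool x (deg, + = tips lean back)"""
    y=np.array([np.cos(np.radians(yaw)),np.sin(np.radians(yaw)),0]); z=np.array([0,0,-1.]); x=np.cross(y,z)
    T=np.eye(4); T[:3,:3]=np.column_stack([x,y,z])@Rn.from_euler('x',tilt,degrees=True).as_matrix(); T[:3,3]=p; return T
def plan(T1,n,g,T0=None):
    if T0 is None: T0=pose()[1]
    D=T0[:3,:3].T@T1[:3,:3]; rv=Rn.from_matrix(D).as_rotvec(degrees=True)
    for i in range(n):
        Ra=T0[:3,:3]@Rn.from_rotvec(rv*i/n,degrees=True).as_matrix()
        d=Ra.T@(T1[:3,3]-T0[:3,3])/n
        print([g]+np.round(d,4).tolist()+np.round(rv/n,2).tolist())
def rep():
    s,T=pose(); y=T[:3,1]; 
    print('t',round(s['time_s'],2),'p',np.round(s['position'],4),'yaw',round(np.degrees(np.arctan2(y[1],y[0])),2),'tilt',round(-np.degrees(np.arcsin(y[2])),2),'roll',round(np.degrees(np.arcsin(T[2,0])),2),'F',np.round(s['wrist_force'],2),'w',round(s['width']*.0878,4))
E
python3 - <<'E'
from h import *
rep()
plan(tgt([.53,.155,.26],5,0),12,.0878)
E
```

```text
t 0.15 p [0.2082 0.5889 0.2471] yaw -19.47 tilt 0.0 roll -0.06 F [-0.03  0.15  0.68] w 0.0875
[0.0878, -0.0252, 0.0373, -0.001, -0.0, 0.01, -2.04]
[0.0878, -0.0265, 0.0364, -0.001, -0.0, 0.01, -2.04]
[0.0878, -0.0277, 0.0355, -0.0011, -0.0, 0.01, -2.04]
[0.0878, -0.029, 0.0344, -0.0011, -0.0, 0.01, -2.04]
[0.0878, -0.0302, 0.0334, -0.0011, -0.0, 0.01, -2.04]
[0.0878, -0.0314, 0.0323, -0.0011, -0.0, 0.01, -2.04]
[0.0878, -0.0325, 0.0312, -0.0011, -0.0, 0.01, -2.04]
[0.0878, -0.0336, 0.03, -0.0011, -0.0, 0.01, -2.04]
[0.0878, -0.0346, 0.0288, -0.0011, -0.0, 0.01, -2.04]
[0.0878, -0.0356, 0.0275, -0.0011, -0.0, 0.01, -2.04]
[0.0878, -0.0366, 0.0262, -0.0011, -0.0, 0.01, -2.04]
[0.0878, -0.0375, 0.0249, -0.0011, -0.0, 0.01, -2.04]
```

>>> {"method": "move_arm", "body": {
  "deltas": [
    [[0.0878, -0.025, 0.037, -0.001, 0, 0, -2], [0.0878, -0.0265, 0.0365, -0.001, 0, 0, -2], [0.0878, -0.0277, 0.0355, -0.001, 0, 0, -2], [0.0878, -0.029, 0.0345, -0.001, 0, 0, -2], [0.0878, -0.03, 0.0335, -0.001, 0, 0, -2], [0.0878, -0.0315, 0.032, -0.001, 0, 0, -2], [0.0878, -0.0325, 0.031, -0.001, 0, 0, -2], [0.0878, -0.0335, 0.03, -0.001, 0, 0, -2]]
  ]
}}

```text
time_s: 0.95
position: [0.4267, 0.2945, 0.2534]
ee_rot: [-0.0, 0.721, 0.693, -0.001]
wrist_force: [0.8, 0.2, 0.5]
width: 0.998
```

>>> {"method": "move_arm", "body": {
  "deltas": [
    [[0.0878, -0.035, 0.029, -0.001, 0, 0, -2], [0.0878, -0.036, 0.0275, -0.001, 0, 0, -2], [0.0878, -0.037, 0.026, -0.001, 0, 0, -2], [0.0878, -0.0375, 0.025, -0.001, 0, 0, -2], [0.0878, 0, 0, 0, 0, 0, 0]]
  ]
}}

```text
time_s: 1.45
position: [0.5422, 0.1398, 0.2575]
ee_rot: [0.0, 0.67, 0.742, -0.001]
wrist_force: [0.3, -0.0, -0.3]
width: 1.0
```

```bash
python3 - <<'E'
from h import *
rep(); shot('wrist','w1'); shot('top','top1')
E
```

```text
t 1.45 p [0.5422 0.1398 0.2575] yaw 5.85 tilt 0.02 roll -0.09 F [ 0.3  -0.   -0.33] w 0.0878
```

View pics/w1.png

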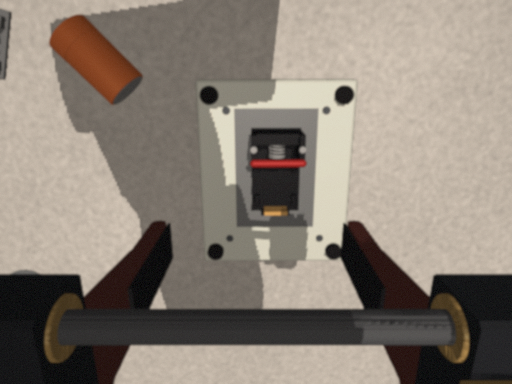

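```bash
python3 - <<'E'
from h import *
f=cv2.imread('pics/w1.png'); g=cv2.cvtColor(f,cv2.COLOR_BGR2GRAY)
P=[]
for u,v in [(209,95),(344,95),(216,251),(333,251)]:
    w=g[v-13:v+14,u-13:u+14]; n,l,st,c=cv2.connectedComponentsWithStats((w<50).astype(np.uint8))
    k=l[13,13]; cu,cv=c[k]+[u-13,v-13]; p=back('w1',cu,cv,.05); P.append(p); print(st[k],round(cu,1),round(cv,1),p.round(4))
P=np.array(P); print('mean',P.mean(0))
ax=[P[2]-P[0],P[3]-P[1]]; ay=[P[0]-P[1],P[2]-P[3]]
print([np.degrees(np.arctan2(a[1],a[0])) for a in ax],[np.degrees(np.arctan2(-a[0],a[1])) for a in ay],[np.linalg.norm(a) for a in ax+ay])
cv2_=cv2.resize(f[75:265,190:365],None,fx=3,fy=3,interpolation=cv2.INTER_CUBIC); cv2.imwrite('pics/w1z.png',cv2_)
E
```

```text
[  5   5  16  17 223] 208.5 94.8 [0.4835 0.0871 0.05  ]
[  5   5  17  16 209] 343.7 94.7 [0.4699 0.2171 0.05  ]
[  5   6  15  15 171] 215.2 251.2 [0.651  0.1048 0.05  ]
[  6   0  21  27 279] 338.0 250.9 [0.6366 0.2405 0.05  ]
mean [0.56025094 0.16236971 0.05      ]
[np.float64(6.056679395032737), np.float64(7.969115909680787)] [np.float64(-174.05822036419366), np.float64(-173.9501610343299)] [np.float64(0.16847652126983167), np.float64(0.16832432481577694), np.float64(0.1307665761134615), np.float64(0.1363836531041581)]
```

View pics/w1z.png

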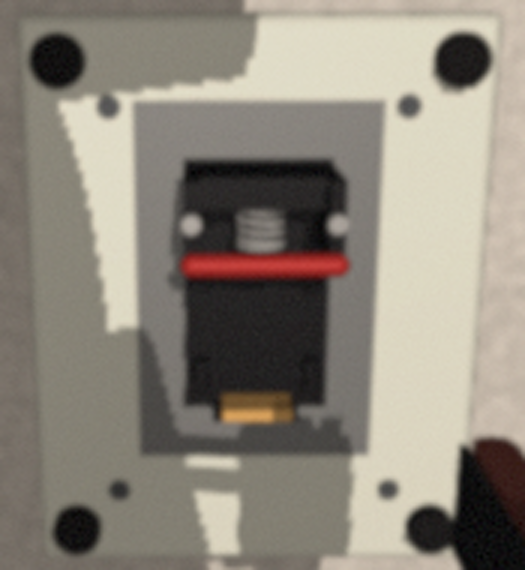

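```bash
python3 - <<'E'
from h import *
P1=np.array([.4699,.2171,0]);P3=np.array([.651,.1048,0]);c=(P1+P3)/2
a=np.radians(6.0);ex=np.array([np.cos(a),np.sin(a),0]);ey=np.array([-np.sin(a),np.cos(a),0])
q=lambda u,v,z:(lambda p:(round(1e3*(p-c)@ex,2),round(1e3*(p-c)@ey,2)))(back('w1',190+u/3,75+v/3,z))
print(c)
print('bar L,R',q(184,265,.0905),q(347,265,.0905)); print('button/bar mid',q(265,265,.0905))
print('brass top',q(222,415,.064),q(292,415,.064), q(256,407,.064),q(256,423,.064))
print('floor/posts corner',q(186,403,.048),q(325,403,.048))
S=np.eye(4); S[:3,:3]=np.column_stack([ex,ey,[0,0,1]]);S[:3,3]=c
f=cv2.resize(cv2.imread('pics/w1.png')[75:265,190:365],None,fx=3,fy=3,interpolation=cv2.INTER_CUBIC)
dx=0
pts=[]
for x,y,z in [(-27,-23,47),(-27,23,47),(28.75,-12,20),(30.75,12,20),(30.75,-12,20),(34.75,12,20),(34.75,-12,20),(-51,19.5,43),(-51,-19.5,43),(-26,19.5,43),(-26,-19.5,43),(16,16.5,11),(28,16.5,11),(16,-16.5,11),(28,-16.5,11)]:
    w=c+ex*x/1e3+ey*y/1e3+np.array([0,0,.044+z/1e3]); u=(proj('w1',w)[0]-[190,75])*3+1; cv2.circle(f,tuple(int(v) for v in u),2,(255,255,0),-1)
cv2.imwrite('pics/w1o.png',f)
E
```

```text
[0.56045 0.16095 0.     ]
bar L,R (np.float64(-25.95), np.float64(-23.74)) (np.float64(-25.85), np.float64(25.43))
button/bar mid (np.float64(-25.9), np.float64(0.7))
brass top (np.float64(33.43), np.float64(-11.52)) (np.float64(33.47), np.float64(12.49)) (np.float64(30.51), np.float64(0.1)) (np.float64(36.4), np.float64(0.18))
floor/posts corner (np.float64(35.26), np.float64(-24.1)) (np.float64(35.34), np.float64(25.69))
```

View pics/w1o.png

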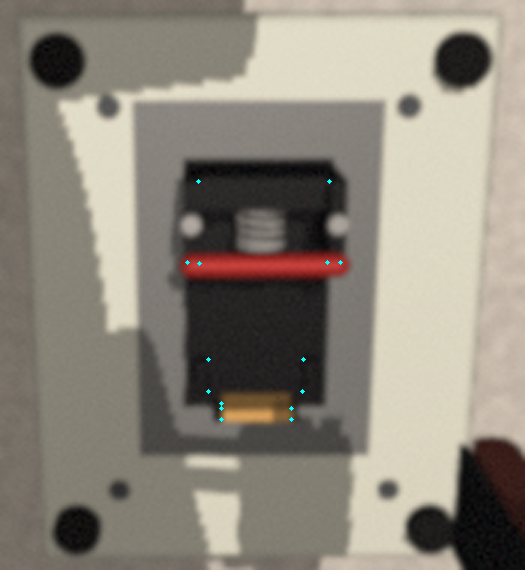

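```bash
python3 - <<'E'
from h import *
plan(tgt([.445,-.157,.22],-8,0),7,.0878)
E
```

```text
[0.0878, -0.0412, -0.0178, 0.0054, -0.02, 0.01, 1.98]
[0.0878, -0.0418, -0.0164, 0.0054, -0.02, 0.01, 1.98]
[0.0878, -0.0423, -0.0149, 0.0053, -0.02, 0.01, 1.98]
[0.0878, -0.0428, -0.0135, 0.0053, -0.02, 0.01, 1.98]
[0.0878, -0.0433, -0.012, 0.0053, -0.02, 0.01, 1.98]
[0.0878, -0.0436, -0.0105, 0.0053, -0.02, 0.01, 1.98]
[0.0878, -0.044, -0.0089, 0.0053, -0.02, 0.01, 1.98]
```

>>> {"method": "move_arm", "body": {
  "deltas": [
    [[0.0878, -0.041, -0.018, 0.0055, 0, 0, 2], [0.0878, -0.042, -0.0165, 0.0055, 0, 0, 2], [0.0878, -0.0425, -0.015, 0.0055, 0, 0, 2], [0.0878, -0.043, -0.0135, 0.0055, 0, 0, 2], [0.0878, -0.0435, -0.012, 0.0055, 0, 0, 2], [0.0878, -0.044, -0.0105, 0.0055, 0, 0, 2], [0.0878, -0.045, -0.009, 0.0055, 0, 0, 2], [0.0878, -0.003, 0, 0, 0, 0, 0]]
  ]
}}

```text
time_s: 2.35
position: [0.4371, -0.1578, 0.2164]
ee_rot: [-0.002, 0.753, 0.657, -0.0]
wrist_force: [-0.2, -0.1, 0.1]
width: 0.997
```

```bash
python3 - <<'E'
from h import *
rep(); shot('wrist','w2'); shot('top','top2'); rep()
E
```

```text
t 2.35 p [ 0.4371 -0.1578  0.2164] yaw -7.79 tilt 0.24 roll 0.13 F [-0.2  -0.06  0.14] w 0.0875
t 2.45 p [ 0.4385 -0.1556  0.217 ] yaw -7.64 tilt 0.18 roll 0.17 F [1.12 0.73 0.58] w 0.0875
```

View pics/w2.png

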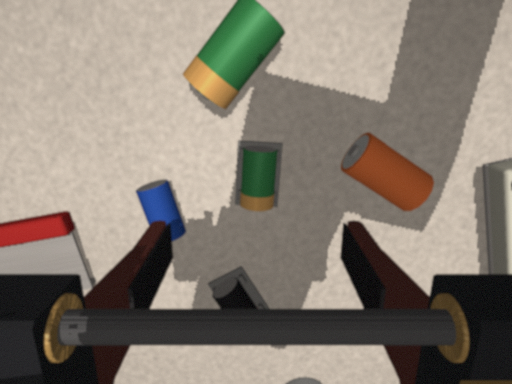

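```bash
python3 - <<'E'
from h import *
rep(); f,*_=shot('wrist','w3'); rep()
cv2.imwrite('pics/w3z.png',cv2.resize(f[130:225,220:300],None,fx=6,fy=6,interpolation=cv2.INTER_CUBIC))
E
```

```text
t 2.45 p [ 0.4385 -0.1556  0.217 ] yaw -7.64 tilt 0.18 roll 0.17 F [1.12 0.73 0.58] w 0.0875
t 2.5 p [ 0.439  -0.1549  0.2171] yaw -7.55 tilt 0.16 roll 0.17 F [-0.29  0.68 -0.66] w 0.0878
```

View pics/w3z.png

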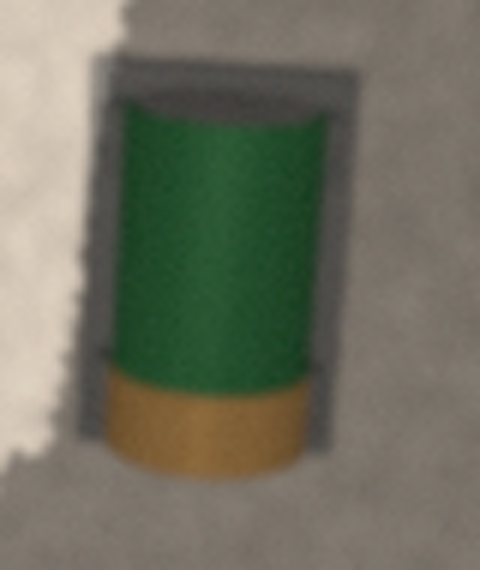

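```bash
python3 - <<'E'
from h import *
b=lambda u,v,z: back('w3',220+(u-.5)/6,130+(v-.5)/6,z)
C=[b(*p,.004) for p in [(98,58),(360,72),(328,452),(80,438)]]
for p in C: print(p.round(4))
print('ctr',np.mean(C,0), [np.linalg.norm(C[i]-C[(i+1)%4]).round(4) for i in range(4)])
for i,j in [(0,3),(1,2)]: d=C[j]-C[i]; print(np.degrees(np.arctan2(d[1],d[0])))
for i,j in [(0,1),(3,2)]: d=C[j]-C[i]; print(np.degrees(np.arctan2(-d[0],d[1])))
# body sides mid silhouettes at axis height
for l,r in [((122,150),(324,150)),((113,330),(310,330))]:
    print((b(*l,.021)+b(*r,.021))/2, np.linalg.norm(b(*l,.021)-b(*r,.021)))
K,R,t=load('w3'); print('cam',-R.T@t)
f=cv2.imread('pics/top2.png');E=None
E
```

```text
[ 0.4162 -0.1723  0.004 ]
[ 0.4245 -0.1284  0.004 ]
[ 0.4923 -0.1419  0.004 ]
[ 0.4837 -0.1858  0.004 ]
ctr [ 0.45417297 -0.15709538  0.004     ] [np.float64(0.0447), np.float64(0.0692), np.float64(0.0447), np.float64(0.0689)]
-11.289292181898539
-11.275845221481546
-10.739751751973344
-11.126819752267446
[ 0.43115928 -0.15292327  0.021     ] 0.033138339220703465
[ 0.461534   -0.15892687  0.021     ] 0.03316986738144989
cam [ 0.35958905 -0.1449826   0.35418535]
```

```bash
python3 - <<'E'
from h import *
A=tgt([.4615,-.1586,.10],-11.2,10); B=tgt([.4615,-.1586,.0348],-11.2,10)
plan(A,4,.0878); plan(B,3,.0878,A)
E
```

```text
[0.0878, -0.0003, 0.0058, 0.0293, 2.46, 0.04, 0.91]
[0.0878, -0.0002, 0.007, 0.029, 2.46, 0.04, 0.91]
[0.0878, -0.0001, 0.0083, 0.0287, 2.46, 0.04, 0.91]
[0.0878, 0.0001, 0.0095, 0.0283, 2.46, 0.04, 0.91]
[0.0878, 0.0, 0.0038, 0.0214, 0.0, 0.0, 0.0]
[0.0878, 0.0, 0.0038, 0.0214, 0.0, 0.0, 0.0]
[0.0878, 0.0, 0.0038, 0.0214, 0.0, 0.0, 0.0]
```

>>> {"method": "move_arm", "body": {
  "deltas": [
    [[0.0878, 0, 0.006, 0.029, 2.5, 0, 0.9], [0.0878, 0, 0.007, 0.029, 2.5, 0, 0.9], [0.0878, 0, 0.0083, 0.029, 2.5, 0, 0.9], [0.0878, 0, 0.0095, 0.0283, 2.5, 0, 0.9], [0.0878, 0, 0, 0, 0, 0, 0], [0.0878, 0, 0, 0, 0, 0, 0]]
  ]
}}

```text
time_s: 3.1
position: [0.4677, -0.1469, 0.0988]
ee_rot: [-0.067, 0.765, 0.638, -0.058]
wrist_force: [-0.5, 0.2, 0.3]
width: 1.002
```

```bash
python3 - <<'E'
from h import *
rep(); plan(tgt([.4615,-.1586,.0348],-11.2,10),4,.0878)
E
```

```text
t 3.1 p [ 0.4677 -0.1469  0.0988] yaw -10.32 tilt 10.12 roll -0.19 F [-0.51  0.15  0.34] w 0.088
[0.0878, -0.0031, 0.0018, 0.0159, -0.03, 0.09, 0.22]
[0.0878, -0.0031, 0.0018, 0.0159, -0.03, 0.09, 0.22]
[0.0878, -0.0031, 0.0018, 0.0159, -0.03, 0.09, 0.22]
[0.0878, -0.0032, 0.0018, 0.0159, -0.03, 0.09, 0.22]
```

>>> {"method": "move_arm", "body": {
  "deltas": [
    [[0.0878, -0.006, 0.001, 0.01, 0, 0, 0.4], [0.0878, -0.005, 0.001, 0.01, 0, 0, 0.4], [0.0878, -0.001, 0.001, 0.01, 0, 0, 0.2], [0.0878, 0, 0, 0, 0, 0, 0]]
  ]
}}

```text
time_s: 3.5
position: [0.464, -0.1581, 0.0709]
ee_rot: [-0.063, 0.77, 0.632, -0.056]
wrist_force: [-0.8, 0.2, 0.8]
width: 1.003
```

```bash
python3 - <<'E'
from h import *
rep(); plan(tgt([.4615,-.1586,.0348],-11.2,10),3,.0878)
E
```

```text
t 3.5 p [ 0.464  -0.1581  0.0709] yaw -11.25 tilt 9.68 roll -0.42 F [-0.77  0.21  0.77] w 0.088
[0.0878, -0.0002, 0.0012, 0.012, 0.11, 0.14, -0.02]
[0.0878, -0.0003, 0.0013, 0.012, 0.11, 0.14, -0.02]
[0.0878, -0.0003, 0.0013, 0.012, 0.11, 0.14, -0.02]
```

>>> {"method": "move_arm", "body": {
  "deltas": [
    [[0.0878, 0, 0.001, 0.012, 0.1, 0.2, 0], [0.0878, 0, 0.0012, 0.012, 0.1, 0.2, 0], [0.0878, 0, 0.0012, 0.01, 0.1, 0, 0], [0.0878, 0, 0, 0.001, 0, 0, 0]]
  ]
}}

```text
time_s: 3.9
position: [0.4612, -0.1584, 0.0334]
ee_rot: [-0.067, 0.771, 0.631, -0.055]
wrist_force: [0.2, 0.0, 1.5]
width: 1.001
```

```bash
python3 - <<'E'
from h import *
rep(); plan(tgt([.4615,-.1586,.0348],-11.2,10),1,.0878); shot('wrist','w4')
E
```

```text
t 3.9 p [ 0.4612 -0.1584  0.0334] yaw -11.34 tilt 9.92 roll 0.01 F [0.18 0.03 1.45] w 0.0879
[0.0878, -0.0001, 0.0001, -0.0014, 0.08, -0.03, -0.14]
```

View pics/w4.png

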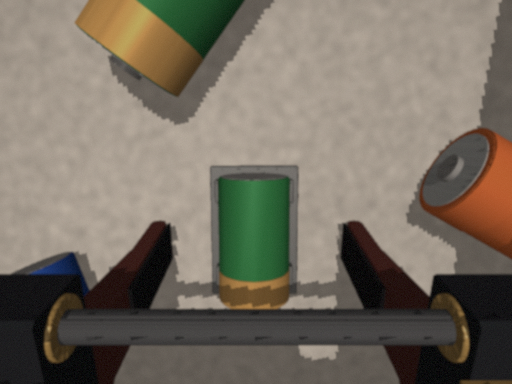

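>>> {"method": "move_arm", "body": {
  "deltas": [
    [[0.06, 0, 0, -0.0014, 0, 0, -0.1], [0.04, 0, 0, 0, 0, 0, 0], [0.02, 0, 0, 0, 0, 0, 0], [0.02, 0, 0, 0, 0, 0, 0], [0.02, 0, 0, 0, 0, 0, 0], [0.02, 0, 0, 0, 0, 0, 0]]
  ],
  "force": 50
}}

```text
time_s: 4.55
position: [0.4625, -0.1586, 0.0361]
ee_rot: [-0.066, 0.77, 0.632, -0.054]
wrist_force: [-0.1, 0.4, 0.6]
width: 0.493
```

```bash
python3 - <<'E'
from h import *
rep(); shot('wrist','w5'); rep()
E
```

```text
t 4.55 p [ 0.4625 -0.1586  0.0361] yaw -11.21 tilt 9.81 roll 0.01 F [-0.09  0.38  0.57] w 0.0433
t 4.6 p [ 0.4625 -0.1586  0.036 ] yaw -11.2 tilt 9.81 roll 0.01 F [ 0.1  -0.01  0.15] w 0.0392
```

View pics/w5.png

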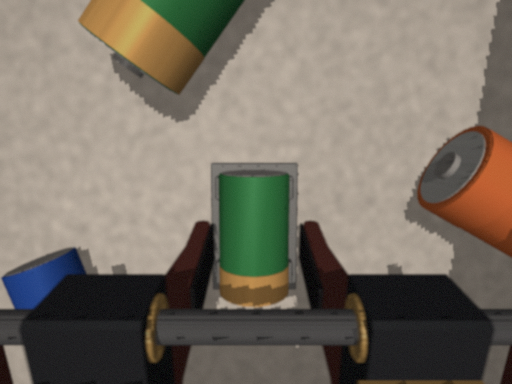

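>>> {"method": "move_arm", "body": {
  "deltas": [
    [[0.02, 0, 0, 0, 0, 0, 0], [0.02, 0, 0, 0, 0, 0, 0], [0.02, 0, 0, 0, 0, 0, 0]]
  ],
  "force": 50
}}

```text
time_s: 4.9
position: [0.4625, -0.1586, 0.0361]
ee_rot: [-0.066, 0.77, 0.632, -0.054]
wrist_force: [1.0, -0.5, 0.4]
width: 0.379
```

```bash
python3 - <<'E'
from h import *
rep(); f,*_=shot('wrist','w6'); rep()
cv2.imwrite('pics/w6z.png',cv2.resize(f[150:320,190:330],None,fx=4,fy=3.5,interpolation=cv2.INTER_CUBIC))
E
```

```text
t 4.9 p [ 0.4625 -0.1586  0.0361] yaw -11.21 tilt 9.8 roll 0.01 F [ 1.04 -0.54  0.38] w 0.0333
t 4.95 p [ 0.4625 -0.1587  0.0361] yaw -11.21 tilt 9.8 roll 0.0 F [ 0.1  -0.4  -1.12] w 0.033
```

View pics/w6z.png

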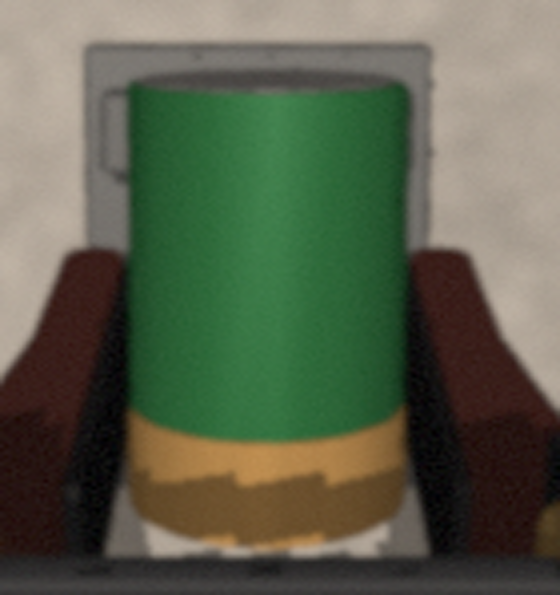

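```bash
python3 - <<'E'
from h import *
s,T=pose()
for v,l,r in [(180,131,406),(350,130,406)]:
    vv=150+v/3.5; m=(back('w6',190+l/4,vv,.021)+back('w6',190+r/4,vv,.021))/2
    print((np.linalg.inv(T)@np.append(m,1)).round(4), m.round(4))
# flat end top-edge centre z=.038
for n,uv,z in [('flat top',(268,93),.038),]:
    m=back('w6',190+uv[0]/4,150+uv[1]/3.5,z); print(n,m,(np.linalg.inv(T)@np.append(m,1)).round(4))
a=np.radians(-11.2);h=np.array([np.cos(a),np.sin(a)])
c=np.array([.4542,-.1571]); print('along pred flat', c-h*.03075)
E
```

```text
[ 8.00e-04 -2.29e-02  1.92e-02  1.00e+00] [ 0.4373 -0.1528  0.021 ]
[7.00e-04 9.00e-04 1.51e-02 1.00e+00] [ 0.461  -0.1576  0.021 ]
flat top [ 0.42365883 -0.15023287  0.038     ] [ 7.00e-04 -3.95e-02  4.90e-03  1.00e+00]
along pred flat [ 0.42403563 -0.15112729]
```

```bash
cat >> h.py <<'E'
YAW=6.0; _a=np.radians(YAW); EX=np.array([np.cos(_a),np.sin(_a),0]); EY=np.array([-np.sin(_a),np.cos(_a),0])
C0=np.array([.56045,.16095,0])-EY*.0003
RY,RZ,T0=-.0057,.0163,9.8   # cell origin in tool y,z ; tool tilt where cell level
def tool_for(xf,zf,th,y=0.):
    """xf,zf flat-end centre (mm, bay frame), th nub-up deg -> tool pose"""
    tau=np.radians(T0-th); t=np.radians(th)
    ox=xf/1e3+.03075*np.cos(t); oz=zf/1e3+.03075*np.sin(t)
    px=ox-(RY*np.cos(tau)-RZ*np.sin(tau)); pz=oz-(-RY*np.sin(tau)-RZ*np.cos(tau))
    return tgt(C0+EX*px+EY*y/1e3+np.array([0,0,.044+pz]),YAW,T0-th)
def cell_now(T=None):
    if T is None: T=pose()[1]
    o=T[:3,3]+T[:3,1]*RY+T[:3,2]*RZ; 
    tau=-np.degrees(np.arcsin(T[2,1])); th=T0-tau; t=np.radians(th)
    r=o-C0; ox,oy,oz=r@EX*1e3,r@EY*1e3,(o[2]-.044)*1e3
    xf,zf=ox-30.75*np.cos(t),oz-30.75*np.sin(t)
    return dict(th=round(th,2),xf=round(xf,2),zf=round(zf,2),y=round(oy,2),corner=round(zf-17*np.cos(t)-4,2),xbut=round(xf-(26-zf)*np.tan(t),2))
E
python3 - <<'E'
from h import *
print(cell_now())
for th,xf in [(20,-31),(20,-20),(20,5),(0,-33),(0,-29.75)]:
    zf=4.8+17*np.cos(np.radians(th))+(xf+31)*np.tan(np.radians(th)); T=tool_for(xf,zf,th); print(th,xf,T[:3,3].round(4),cell_now(T))
    Ti=np.linalg.inv(T)
    for n,p in dict(bar=(-26,46.5),cheek=(-25,43),post1=(-8,11),post2=(17,11),foot=(90,50),brass=(32,20)).items():
        w=C0+EX*p[0]/1e3+np.array([0,0,.044+p[1]/1e3]); print('  ',n,((Ti@np.append(w,1))[1:3]*1e3).round(1))
A=tgt([.4625,-.1586,.15],-11.2,9.8); plan(A,3,.02)
B=tool_for(25,21+20.4,20); B[2,3]+=.02; print(B[:3,3]); plan(B,9,.02,A)
E
```

```text
{'th': np.float64(0.0), 'xf': np.float64(-169.56), 'zf': np.float64(-23.03), 'y': np.float64(-304.83), 'corner': np.float64(-44.03), 'xbut': np.float64(-169.57)}
20 -31 [0.5611 0.1607 0.0923] {'th': np.float64(20.0), 'xf': np.float64(-31.0), 'zf': np.float64(20.77), 'y': np.float64(-0.0), 'corner': np.float64(0.8), 'xbut': np.float64(-32.9)}
   bar [-26.5  -2.9]
   cheek [-26.2   0.7]
   post1 [-15.1  35.2]
   post2 [ 9.5 39.7]
   foot [88.3 14.2]
   brass [25.9 33.5]
20 -20 [0.572  0.1619 0.0963] {'th': np.float64(20.0), 'xf': np.float64(-20.0), 'zf': np.float64(24.78), 'y': np.float64(0.0), 'corner': np.float64(4.8), 'xbut': np.float64(-20.44)}
   bar [-38.1  -0.9]
   cheek [-37.7   2.7]
   post1 [-26.6  37.2]
   post2 [-2.  41.6]
   foot [76.7 16.2]
   brass [14.3 35.4]
20 5 [0.5969 0.1645 0.1054] {'th': np.float64(20.0), 'xf': np.float64(5.0), 'zf': np.float64(33.88), 'y': np.float64(0.0), 'corner': np.float64(13.9), 'xbut': np.float64(7.87)}
   bar [-64.3   3.6]
   cheek [-63.9   7.2]
   post1 [-52.8  41.7]
   post2 [-28.2  46.2]
   foot [50.5 20.7]
   brass [-11.9  40. ]
0 -33 
[... 545 characters left out ...]
 28.5]
   post2 [11.9 24.2]
   foot [ 77.2 -26.6]
   brass [25.2 12.8]
[0.02, 0.0, -0.0065, -0.0374, 0.0, -0.0, -0.0]
[0.02, 0.0, -0.0065, -0.0374, 0.0, -0.0, -0.0]
[0.02, 0.0, -0.0065, -0.0374, 0.0, -0.0, -0.0]
[0.61679018 0.16656994 0.13296889]
[0.02, 0.0388, 0.01, 0.0002, -2.21, 0.01, -1.92]
[0.02, 0.0384, 0.0113, 0.0006, -2.21, 0.01, -1.92]
[0.02, 0.038, 0.0125, 0.0011, -2.21, 0.01, -1.92]
[0.02, 0.0376, 0.0137, 0.0016, -2.21, 0.01, -1.92]
[0.02, 0.0371, 0.0149, 0.0021, -2.21, 0.01, -1.92]
[0.02, 0.0366, 0.016, 0.0027, -2.21, 0.01, -1.92]
[0.02, 0.036, 0.0171, 0.0034, -2.21, 0.01, -1.92]
[0.02, 0.0354, 0.0182, 0.0041, -2.21, 0.01, -1.92]
[0.02, 0.0348, 0.0192, 0.0048, -2.21, 0.01, -1.92]
```

>>> {"method": "move_arm", "body": {
  "deltas": [
    [[0.02, 0, -0.003, -0.02, 0, 0, 0], [0.02, 0, -0.0065, -0.0375, 0, 0, 0], [0.02, 0, -0.0065, -0.0375, 0, 0, 0], [0.02, 0, -0.004, -0.02, 0, 0, 0], [0.02, 0, 0, 0, 0, 0, 0]]
  ]
}}

```text
time_s: 5.45
position: [0.461, -0.1581, 0.1551]
ee_rot: [-0.068, 0.77, 0.632, -0.055]
wrist_force: [-0.3, -0.6, -2.2]
width: 0.375
```

```bash
python3 - <<'E'
from h import *
rep(); B=tool_for(25,21+20.4,20); B[2,3]+=.02; plan(B,9,.02)
shot('wrist','w7')
E
```

```text
t 5.45 p [ 0.461  -0.1581  0.1551] yaw -11.21 tilt 10.07 roll 0.05 F [-0.32 -0.57 -2.2 ] w 0.0329
[0.02, 0.0388, 0.0102, 0.0007, -2.23, -0.0, -1.92]
[0.02, 0.0384, 0.0115, 0.0011, -2.23, -0.0, -1.92]
[0.02, 0.038, 0.0127, 0.0016, -2.23, -0.0, -1.92]
[0.02, 0.0375, 0.0139, 0.0021, -2.23, -0.0, -1.92]
[0.02, 0.037, 0.0151, 0.0027, -2.23, -0.0, -1.92]
[0.02, 0.0365, 0.0162, 0.0033, -2.23, -0.0, -1.92]
[0.02, 0.036, 0.0173, 0.0039, -2.23, -0.0, -1.92]
[0.02, 0.0354, 0.0183, 0.0046, -2.23, -0.0, -1.92]
[0.02, 0.0347, 0.0193, 0.0054, -2.23, -0.0, -1.92]
```

View pics/w7.png

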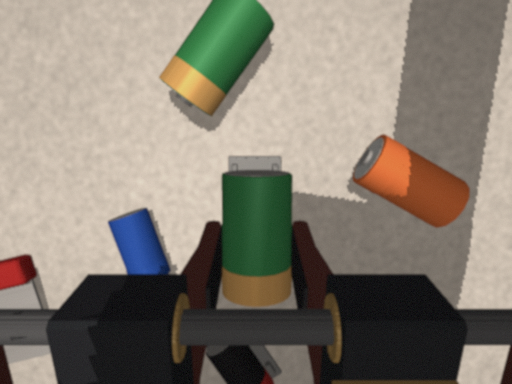

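>>> {"method": "move_arm", "body": {
  "deltas": [
    [[0.02, 0.035, 0.01, 0, -2.2, 0, -1.9], [0.02, 0.038, 0.0115, 0.001, -2.2, 0, -1.9], [0.02, 0.038, 0.0127, 0.0016, -2.2, 0, -1.9], [0.02, 0.0375, 0.014, 0.002, -2.2, 0, -1.9], [0.02, 0.037, 0.015, 0.0027, -2.2, 0, -1.9], [0.02, 0.0365, 0.016, 0.0033, -2.2, 0, -1.9], [0.02, 0.036, 0.0173, 0.004, -2.2, 0, -1.9], [0.02, 0.03, 0.017, 0.0046, -2.2, 0, -1.9]]
  ]
}}

```text
time_s: 6.3
position: [0.5942, 0.1276, 0.1201]
ee_rot: [0.041, 0.681, 0.73, 0.049]
wrist_force: [-0.6, -0.3, -1.7]
width: 0.375
```

>>> {"method": "move_arm", "body": {
  "deltas": [
    [[0.02, 0.015, 0.01, 0.0, -2.2, 0, -1.5], [0.02, 0, 0, 0, 0, 0, 0], [0.02, 0, 0, 0, 0, 0, 0]]
  ]
}}

```text
time_s: 6.6
position: [0.6004, 0.1472, 0.1148]
ee_rot: [0.052, 0.668, 0.74, 0.059]
wrist_force: [-0.6, 0.0, -1.0]
width: 0.377
```

```bash
python3 - <<'E'
from h import *
rep();print(cell_now()); B=tool_for(25,21+20.4,20); B[2,3]+=.02; plan(B,3,.02)
E
```

```text
t 6.6 p [0.6004 0.1472 0.1148] yaw 5.87 tilt -9.07 roll 0.12 F [-0.58  0.02 -1.04] w 0.0331
{'th': np.float64(18.87), 'xf': np.float64(6.16), 'zf': np.float64(43.83), 'y': np.float64(-17.5), 'corner': np.float64(23.74), 'xbut': np.float64(12.25)}
[0.02, 0.0059, 0.007, -0.005, -0.38, -0.03, -0.04]
[0.02, 0.0059, 0.007, -0.005, -0.38, -0.03, -0.04]
[0.02, 0.0059, 0.007, -0.0049, -0.38, -0.03, -0.04]
```

```bash
python3 - <<'E'
from h import *
plan(tool_for(4,38,20),3,.02)
E
```

```text
[0.02, 0.0058, -0.0012, 0.0016, -0.38, -0.03, -0.04]
[0.02, 0.0058, -0.0012, 0.0016, -0.38, -0.03, -0.04]
[0.02, 0.0058, -0.0012, 0.0016, -0.38, -0.03, -0.04]
```

>>> {"method": "move_arm", "body": {
  "deltas": [
    [[0.02, 0.006, -0.001, 0.0, -0.4, 0, 0], [0.02, 0.006, -0.001, 0.001, -0.4, 0, 0], [0.02, 0.005, -0.001, 0.001, -0.4, 0, 0], [0.02, 0, 0, 0, 0, 0, 0], [0.02, 0, 0, 0, 0, 0, 0]]
  ]
}}

```text
time_s: 7.1
position: [0.5938, 0.1614, 0.1104]
ee_rot: [0.058, 0.669, 0.738, 0.065]
wrist_force: [0.9, -0.3, -1.4]
width: 0.377
```

```bash
python3 - <<'E'
from h import *
rep();print(cell_now()); plan(tool_for(4,38,20),1,.02)
f,*_=shot('wrist','w8');shot('side','s8');rep()
E
```

```text
t 7.1 p [0.5938 0.1614 0.1104] yaw 5.56 tilt -10.06 roll 0.08 F [ 0.93 -0.32 -1.42] w 0.0331
{'th': np.float64(19.86), 'xf': np.float64(1.51), 'zf': np.float64(38.87), 'y': np.float64(-2.74), 'corner': np.float64(18.88), 'xbut': np.float64(6.16)}
[0.02, 0.0028, 0.0022, 0.0012, -0.14, -0.01, -0.43]
t 7.2 p [0.594  0.1613 0.1104] yaw 5.55 tilt -10.07 roll 0.09 F [ 0.48  0.12 -1.3 ] w 0.0327
```

View pics/w8.png

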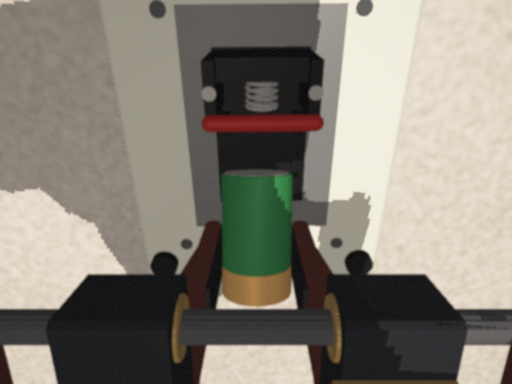

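View pics/s8.png

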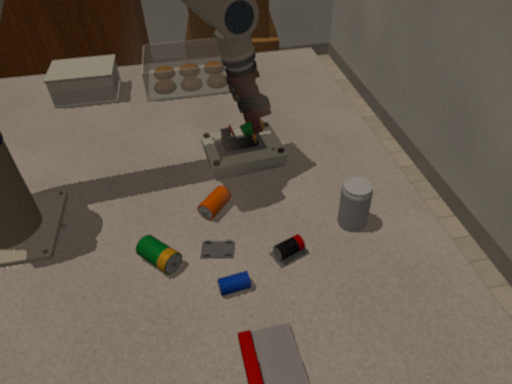

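```bash
python3 - <<'E'
from h import *
f=cv2.imread('pics/w8.png').astype(int); m=(f[:,:,2]>90)&(f[:,:,2]>3*f[:,:,1]); m[:90]=0;m[150:]=0
v,u=np.nonzero(m); print(u.min(),u.max(),v.min(),v.max())
w=u.astype(float); p=np.polyfit(u,v,1); print('slope',p[0])
for col in (210,262,315): vv=v[u==col]; print(col,vv.min(),vv.max())
K,R,t=load('w8'); s,T=pose(); T[:3,3]=[.5938,.1614,.1104]
tx=T[:3,0]
ul,ur=u.min()-.5,u.max()+.5; vl=np.polyval(p,[ul,ur])
L=back('w8',ul,vl[0],.0905);Rr=back('w8',ur,vl[1],.0905)
mid=(L+Rr)/2-tx*.00075; d=L-Rr; print('len',np.linalg.norm(d),'yaw',np.degrees(np.arctan2(-d[0],d[1])))
r=mid-C0; print('bar mid x,y',1e3*r@EX,1e3*r@EY, 'with yaw resolved')
sp=back('w8',262.5,96,.065)-tx*.00075-C0; print('spring',1e3*sp@EX,1e3*sp@EY)
print('in tool: bar mid x',1e3*(np.linalg.inv(T)@np.append(mid,1))[:3])
E
```

```text
203 321 115 131
slope -0.006491019984328524
210 116 130
262 116 130
315 116 129
len 0.05000710591413806 yaw -174.05002496358387
bar mid x,y -25.869251794092808 -0.4897200815133961 with yaw resolved
spring -31.285347837313612 0.1576016976346356
in tool: bar mid x [  1.77345475 -61.66817386   9.26686402]
```

```bash
python3 - <<'E'
from h import *
plan(tool_for(-5,30.2,20,-.2),3,.02)
E
```

```text
[0.02, 0.0009, -0.0027, 0.0025, -0.04, -0.0, -0.15]
[0.02, 0.0009, -0.0027, 0.0024, -0.04, -0.0, -0.15]
[0.02, 0.0009, -0.0027, 0.0024, -0.04, -0.0, -0.15]
```

>>> {"method": "move_arm", "body": {
  "deltas": [
    [[0.02, 0.0015, 0, 0, 0, 0, -0.2], [0.02, 0.001, -0.0027, 0.0025, 0, 0, -0.2], [0.02, 0.0005, -0.0027, 0.0025, 0, 0, 0], [0.02, 0, -0.0025, 0.002, 0, 0, 0], [0.02, 0, 0, 0, 0, 0, 0], [0.02, 0, 0, 0, 0, 0, 0]]
  ]
}}

```text
time_s: 7.8
position: [0.5867, 0.1635, 0.1016]
ee_rot: [0.059, 0.667, 0.74, 0.065]
wrist_force: [-0.1, -0.4, -1.7]
width: 0.375
```

```bash
python3 - <<'E'
from h import *
rep();print(cell_now()); plan(tool_for(-18,25.2,20,-.2),4,.02)
E
```

```text
t 7.8 p [0.5867 0.1635 0.1016] yaw 5.96 tilt -10.08 roll 0.01 F [-0.07 -0.36 -1.71] w 0.0329
{'th': np.float64(19.88), 'xf': np.float64(-5.3), 'zf': np.float64(30.12), 'y': np.float64(0.08), 'corner': np.float64(10.13), 'xbut': np.float64(-3.81)}
[0.02, -0.0001, -0.0034, 0.0006, -0.03, -0.0, -0.01]
[0.02, -0.0001, -0.0034, 0.0006, -0.03, -0.0, -0.01]
[0.02, -0.0001, -0.0034, 0.0006, -0.03, -0.0, -0.01]
[0.02, -0.0001, -0.0034, 0.0006, -0.03, -0.0, -0.01]
```

>>> {"method": "move_arm", "body": {
  "deltas": [
    [[0.02, 0, -0.0034, 0.0006, 0, 0, 0], [0.02, 0, -0.0034, 0.0006, 0, 0, 0], [0.02, 0, -0.0034, 0.0006, 0, 0, 0], [0.02, 0, -0.0034, 0.0006, 0, 0, 0], [0.02, 0, 0, 0, 0, 0, 0]]
  ]
}}

```text
time_s: 8.3
position: [0.5725, 0.1619, 0.0965]
ee_rot: [0.059, 0.667, 0.74, 0.065]
wrist_force: [-0.8, 0.0, -0.4]
width: 0.377
```

```bash
python3 - <<'E'
from h import *
rep();print(cell_now()); plan(tool_for(-22,23.7,20,-.2),2,.02)
f,*_=shot('wrist','w9')
cv2.imwrite('pics/w9z.png',cv2.resize(f[50:270,170:350],None,fx=3,fy=2.7,interpolation=cv2.INTER_CUBIC))
E
```

```text
t 8.3 p [0.5725 0.1619 0.0965] yaw 5.96 tilt -10.07 roll 0.01 F [-0.85  0.05 -0.39] w 0.0331
{'th': np.float64(19.87), 'xf': np.float64(-19.55), 'zf': np.float64(25.0), 'y': np.float64(0.02), 'corner': np.float64(5.01), 'xbut': np.float64(-19.91)}
[0.02, -0.0001, -0.0013, 0.0004, -0.06, -0.0, -0.02]
[0.02, -0.0001, -0.0013, 0.0004, -0.06, -0.0, -0.02]
```

View pics/w9z.png

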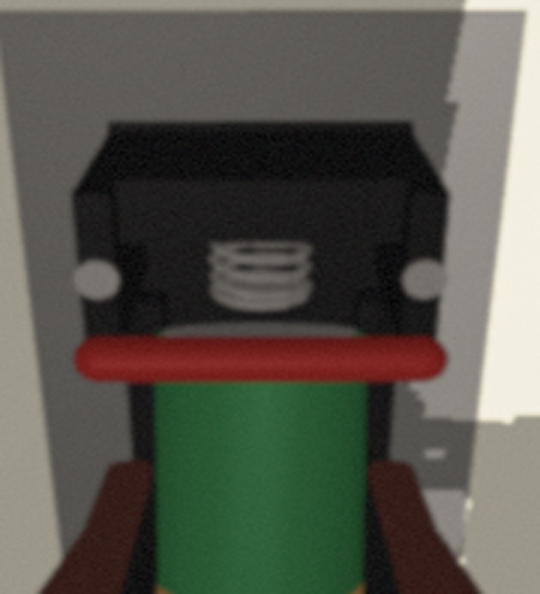

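>>> {"method": "move_arm", "body": {
  "deltas": [
    [[0.02, 0, -0.0015, 0.0004, 0, 0, 0], [0.02, 0, -0.0015, 0.0004, 0, 0, 0], [0.02, 0, 0, 0, 0, 0, 0]]
  ]
}}

```text
time_s: 8.65
position: [0.5703, 0.1618, 0.0955]
ee_rot: [0.059, 0.667, 0.74, 0.066]
wrist_force: [-0.9, 0.2, -1.1]
width: 0.377
```

```bash
python3 - <<'E'
from h import *
rep();print(cell_now())
E
```

```text
t 8.65 p [0.5703 0.1618 0.0955] yaw 5.96 tilt -10.14 roll 0.02 F [-0.89  0.24 -1.1 ] w 0.0331
{'th': np.float64(19.94), 'xf': np.float64(-21.8), 'zf': np.float64(23.93), 'y': np.float64(0.16), 'corner': np.float64(3.95), 'xbut': np.float64(-22.56)}
```

>>> {"method": "move_arm", "body": {
  "deltas": [
    [[0.02, 0, -0.001, 0.0003, 0, 0, 0], [0.02, 0, 0, 0, 0, 0, 0]]
  ]
}}

```text
time_s: 8.85
position: [0.5694, 0.1617, 0.095]
ee_rot: [0.059, 0.667, 0.74, 0.066]
wrist_force: [0.2, -0.1, -0.3]
width: 0.379
```

```bash
python3 - <<'E'
from h import *
rep();print(cell_now())
E
```

```text
t 8.85 p [0.5694 0.1617 0.095 ] yaw 5.96 tilt -10.15 roll 0.02 F [ 0.23 -0.06 -0.32] w 0.0332
{'th': np.float64(19.95), 'xf': np.float64(-22.67), 'zf': np.float64(23.45), 'y': np.float64(0.11), 'corner': np.float64(3.47), 'xbut': np.float64(-23.6)}
```

>>> {"method": "move_arm", "body": {
  "deltas": [
    [[0.02, 0, -0.001, 0.0003, 0, 0, 0], [0.02, 0, 0, 0, 0, 0, 0]]
  ]
}}

```text
time_s: 9.05
position: [0.5685, 0.1616, 0.0945]
ee_rot: [0.059, 0.667, 0.74, 0.066]
wrist_force: [-0.5, -0.5, -2.3]
width: 0.373
```

```bash
python3 - <<'E'
from h import *
rep();print(cell_now())
E
```

```text
t 9.05 p [0.5685 0.1616 0.0945] yaw 5.96 tilt -10.16 roll 0.02 F [-0.47 -0.48 -2.31] w 0.0327
{'th': np.float64(19.96), 'xf': np.float64(-23.59), 'zf': np.float64(22.94), 'y': np.float64(0.13), 'corner': np.float64(2.96), 'xbut': np.float64(-24.7)}
```

>>> {"method": "move_arm", "body": {
  "deltas": [
    [[0.02, 0, -0.001, 0.0001, 0, 0, 0], [0.02, 0, 0, 0, 0, 0, 0]]
  ]
}}

```text
time_s: 9.25
position: [0.5678, 0.1616, 0.0944]
ee_rot: [0.059, 0.667, 0.74, 0.066]
wrist_force: [-0.0, 0.4, -1.4]
width: 0.375
```

```bash
python3 - <<'E'
from h import *
rep();print(cell_now())
E
```

```text
t 9.25 p [0.5678 0.1616 0.0944] yaw 5.96 tilt -10.2 roll 0.03 F [-0.01  0.37 -1.44] w 0.033
{'th': np.float64(20.0), 'xf': np.float64(-24.23), 'zf': np.float64(22.79), 'y': np.float64(0.18), 'corner': np.float64(2.82), 'xbut': np.float64(-25.4)}
```

>>> {"method": "move_arm", "body": {
  "deltas": [
    [[0.02, 0, -0.001, 0.0001, 0, 0, 0], [0.02, 0, 0, 0, 0, 0, 0]]
  ]
}}

```text
time_s: 9.45
position: [0.5676, 0.1616, 0.0945]
ee_rot: [0.06, 0.667, 0.74, 0.067]
wrist_force: [1.4, 0.1, -2.1]
width: 0.378
```

```bash
python3 - <<'E'
from h import *
rep();print(cell_now())
E
```

```text
t 9.45 p [0.5676 0.1616 0.0945] yaw 5.97 tilt -10.31 roll 0.04 F [ 1.42  0.14 -2.14] w 0.0332
{'th': np.float64(20.11), 'xf': np.float64(-24.33), 'zf': np.float64(22.86), 'y': np.float64(0.24), 'corner': np.float64(2.89), 'xbut': np.float64(-25.48)}
```

>>> {"method": "move_arm", "body": {
  "deltas": [
    [[0.02, 0, -0.001, 0.0001, 0, 0, 0], [0.02, 0, 0, 0, 0, 0, 0]]
  ]
}}

```text
time_s: 9.65
position: [0.5674, 0.1616, 0.0946]
ee_rot: [0.06, 0.667, 0.74, 0.068]
wrist_force: [1.2, -0.0, -1.6]
width: 0.378
```

```bash
python3 - <<'E'
from h import *
rep();print(cell_now())
E
```

```text
t 9.65 p [0.5674 0.1616 0.0946] yaw 5.97 tilt -10.42 roll 0.05 F [ 1.22 -0.   -1.65] w 0.0332
{'th': np.float64(20.22), 'xf': np.float64(-24.48), 'zf': np.float64(22.89), 'y': np.float64(0.25), 'corner': np.float64(2.94), 'xbut': np.float64(-25.63)}
```

>>> {"method": "move_arm", "body": {
  "deltas": [
    [[0.02, 0, -0.002, 0.0001, 0, 0, 0], [0.02, 0, -0.002, 0.0001, 0, 0, 0]]
  ]
}}

```text
time_s: 9.85
position: [0.5656, 0.1615, 0.0946]
ee_rot: [0.062, 0.666, 0.74, 0.07]
wrist_force: [5.7, -1.5, -1.2]
width: 0.379
```

```bash
python3 - <<'E'
from h import *
rep();print(cell_now())
E
```

```text
t 9.85 p [0.5656 0.1615 0.0946] yaw 5.98 tilt -10.68 roll 0.08 F [ 5.65 -1.48 -1.19] w 0.0333
{'th': np.float64(20.48), 'xf': np.float64(-26.25), 'zf': np.float64(22.76), 'y': np.float64(0.37), 'corner': np.float64(2.83), 'xbut': np.float64(-27.46)}
```

>>> {"method": "move_arm", "body": {
  "deltas": [
    [[0.02, 0, -0.002, 0.0002, 0.1, 0, 0], [0.02, 0, -0.002, 0.0002, 0.1, 0, 0]]
  ]
}}

```text
time_s: 10.05
position: [0.5647, 0.1615, 0.0949]
ee_rot: [0.063, 0.666, 0.74, 0.071]
wrist_force: [6.5, -1.7, -1.1]
width: 0.376
```

```bash
python3 - <<'E'
from h import *
rep();print(cell_now())
E
```

```text
t 10.05 p [0.5647 0.1615 0.0949] yaw 6.01 tilt -10.9 roll 0.11 F [ 6.47 -1.73 -1.11] w 0.033
{'th': np.float64(20.7), 'xf': np.float64(-26.96), 'zf': np.float64(22.96), 'y': np.float64(0.46), 'corner': np.float64(3.06), 'xbut': np.float64(-28.1)}
```

>>> {"method": "move_arm", "body": {
  "deltas": [
    [[0.02, 0, -0.002, 0.0015, 0.8, 0, 0], [0.02, 0, -0.002, 0.0015, 0.8, 0, 0]]
  ]
}}

```text
time_s: 10.25
position: [0.5654, 0.1616, 0.0935]
ee_rot: [0.056, 0.666, 0.741, 0.065]
wrist_force: [7.0, -1.2, 3.3]
width: 0.378
```

```bash
python3 - <<'E'
from h import *
rep();print(cell_now())
E
```

```text
t 10.25 p [0.5654 0.1616 0.0935] yaw 6.06 tilt -9.83 roll 0.15 F [ 6.99 -1.25  3.31] w 0.0332
{'th': np.float64(19.63), 'xf': np.float64(-26.82), 'zf': np.float64(22.18), 'y': np.float64(0.52), 'corner': np.float64(2.17), 'xbut': np.float64(-28.18)}
```

>>> {"method": "move_arm", "body": {
  "deltas": [
    [[0.02, 0, -0.0025, 0.0015, 0.8, 0, 0], [0.02, 0, -0.0025, 0.0015, 0.8, 0, 0]]
  ]
}}

```text
time_s: 10.45
position: [0.5659, 0.1617, 0.0926]
ee_rot: [0.05, 0.666, 0.742, 0.058]
wrist_force: [6.8, -2.6, 3.9]
width: 0.377
```

```bash
python3 - <<'E'
from h import *
rep();print(cell_now()); shot('wrist','w10')
E
```

```text
t 10.45 p [0.5659 0.1617 0.0926] yaw 6.1 tilt -8.82 roll 0.19 F [ 6.85 -2.56  3.92] w 0.0331
{'th': np.float64(18.62), 'xf': np.float64(-26.75), 'zf': np.float64(21.84), 'y': np.float64(0.55), 'corner': np.float64(1.73), 'xbut': np.float64(-28.15)}
```

View pics/w10.png

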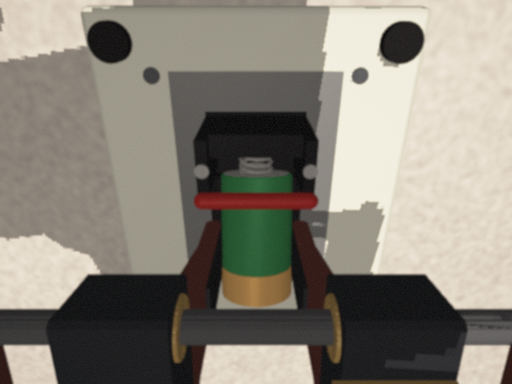

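>>> {"method": "move_arm", "body": {
  "deltas": [
    [[0.02, -0.001, -0.004, 0.0015, 0.5, 0, 0], [0.02, -0.001, -0.004, 0.0015, 0.5, 0, 0]]
  ]
}}

```text
time_s: 10.7
position: [0.5653, 0.161, 0.0923]
ee_rot: [0.048, 0.667, 0.741, 0.058]
wrist_force: [7.2, 4.4, 6.0]
width: 0.379
```

```bash
cat >> h.py <<'E'
def st():
    s,T=pose(); F=np.array(s['wrist_force']); rep(); print('Fx %.1f Fy %.1f Fz %.1f'%(F@EX,F@EY,F[2]),{k:float(v) for k,v in cell_now(T).items()},'tq',np.round(s['torque'],2))
E
python3 -c "
from h import *
st()"
```

```text
t 10.7 p [0.5653 0.161  0.0923] yaw 6.03 tilt -8.63 roll 0.38 F [7.22 4.4  6.05] w 0.0333
Fx 7.6 Fy 3.6 Fz 6.0 {'th': 18.43, 'xf': -27.49, 'zf': 21.59, 'y': -0.08, 'corner': 1.46, 'xbut': -28.96} tq [ 0.82 -1.17 -0.09]
```

>>> {"method": "move_arm", "body": {
  "deltas": [
    [[0.02, -0.001, -0.004, 0.0015, 0.5, 0, 0], [0.02, -0.001, -0.004, 0.0015, 0.5, 0, 0]]
  ]
}}

```text
time_s: 10.9
position: [0.5653, 0.1609, 0.0924]
ee_rot: [0.046, 0.667, 0.741, 0.059]
wrist_force: [6.9, 4.2, 4.7]
width: 0.375
```

```bash
python3 -c "
from h import *
st()"
```

```text
t 10.9 p [0.5653 0.1609 0.0924] yaw 5.95 tilt -8.58 roll 0.61 F [6.94 4.22 4.74] w 0.0329
Fx 7.3 Fy 3.5 Fz 4.7 {'th': 18.38, 'xf': -27.61, 'zf': 21.77, 'y': -0.08, 'corner': 1.63, 'xbut': -29.02} tq [ 0.64 -1.18 -0.01]
```

>>> {"method": "move_arm", "body": {
  "deltas": [
    [[0.02, -0.0003, -0.006, 0.001, 0.5, -0.3, 0], [0.02, 0, -0.006, 0.001, 0.5, -0.3, 0]]
  ]
}}

```text
time_s: 11.1
position: [0.5623, 0.1613, 0.0932]
ee_rot: [0.05, 0.667, 0.741, 0.057]
wrist_force: [13.3, -2.7, 1.7]
width: 0.379
```

```bash
python3 -c "
from h import *
st()"
```

```text
t 11.1 p [0.5623 0.1613 0.0932] yaw 5.96 tilt -8.68 roll 0.16 F [13.28 -2.66  1.66] w 0.0332
Fx 12.9 Fy -4.0 Fz 1.7 {'th': 18.48, 'xf': -30.5, 'zf': 22.44, 'y': 0.56, 'corner': 2.31, 'xbut': -31.69} tq [-0.48 -2.17  0.08]
```

>>> {"method": "move_arm", "body": {
  "deltas": [
    [[0.02, 0, -0.007, 0.001, 0.5, -0.3, 0], [0.02, 0, -0.007, 0.001, 0.5, -0.3, 0]]
  ]
}}

```text
time_s: 11.3
position: [0.5596, 0.1614, 0.094]
ee_rot: [0.055, 0.667, 0.741, 0.057]
wrist_force: [16.8, -4.2, -1.6]
width: 0.374
```

```bash
python3 -c "
from h import *
st()"
```

```text
t 11.3 p [0.5596 0.1614 0.094 ] yaw 6.07 tilt -9.07 roll -0.34 F [16.76 -4.17 -1.56] w 0.0328
Fx 16.2 Fy -5.9 Fz -1.6 {'th': 18.87, 'xf': -32.92, 'zf': 23.1, 'y': 0.77, 'corner': 3.01, 'xbut': -33.91} tq [-0.69 -2.93  0.08]
```

>>> {"method": "move_arm", "body": {
  "deltas": [
    [[0.02, -0.0005, -0.006, 0.004, 1.5, 0.1, 0], [0.02, -0.0005, -0.006, 0.004, 1.5, 0.1, 0]]
  ]
}}

```text
time_s: 11.5
position: [0.5622, 0.1615, 0.0911]
ee_rot: [0.045, 0.666, 0.742, 0.05]
wrist_force: [14.9, -1.9, 11.9]
width: 0.38
```

```bash
python3 -c "
from h import *
st()"
```

```text
t 11.5 p [0.5622 0.1615 0.0911] yaw 6.17 tilt -7.72 roll 0.01 F [14.91 -1.88 11.88] w 0.0334
Fx 14.6 Fy -3.4 Fz 11.9 {'th': 17.52, 'xf': -30.98, 'zf': 20.93, 'y': 0.66, 'corner': 0.72, 'xbut': -32.58} tq [-0.43 -2.25  0.04]
```

>>> {"method": "move_arm", "body": {
  "deltas": [
    [[0.02, -0.0005, -0.007, 0.002, 2.5, 0, 0], [0.02, -0.0005, -0.007, 0.002, 2.5, 0, 0]]
  ]
}}

```text
time_s: 11.7
position: [0.5615, 0.1612, 0.0914]
ee_rot: [0.023, 0.667, 0.744, 0.029]
wrist_force: [16.8, 0.8, -5.2]
width: 0.375
```

```bash
python3 -c "
from h import *
st()"
```

```text
t 11.7 p [0.5615 0.1612 0.0914] yaw 6.21 tilt -4.24 roll 0.2 F [16.78  0.81 -5.21] w 0.0329
Fx 16.8 Fy -1.0 Fz -5.2 {'th': 14.04, 'xf': -33.19, 'zf': 23.23, 'y': 0.49, 'corner': 2.73, 'xbut': -33.89} tq [ 0.06 -3.04  0.03]
```

>>> {"method": "move_arm", "body": {
  "deltas": [
    [[0.02, 0, -0.006, 0.005, 2, 0, 0], [0.02, 0, -0.006, 0.005, 2, 0, 0]]
  ]
}}

```text
time_s: 11.9
position: [0.5641, 0.1619, 0.087]
ee_rot: [0.009, 0.667, 0.745, 0.014]
wrist_force: [14.7, -0.8, 9.5]
width: 0.378
```

```bash
python3 -c "
from h import *
st(); shot('wrist','w11')"
```

```text
t 11.9 p [0.5641 0.1619 0.087 ] yaw 6.3 tilt -1.85 roll 0.32 F [14.67 -0.8   9.51] w 0.0332
Fx 14.5 Fy -2.3 Fz 9.5 {'th': 11.65, 'xf': -31.55, 'zf': 20.28, 'y': 0.91, 'corner': -0.37, 'xbut': -32.73} tq [-0.3  -2.21  0.07]
```

View pics/w11.png

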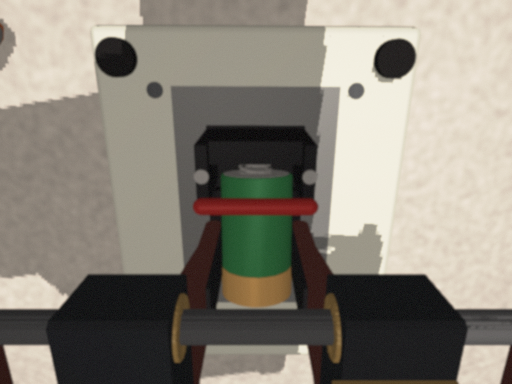

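>>> {"method": "move_arm", "body": {
  "deltas": [
    [[0.02, -0.0005, -0.0055, 0.0025, 2.5, -0.2, 0], [0.02, -0.0005, -0.0055, 0.0025, 2.5, -0.2, -0.1]]
  ]
}}

```text
time_s: 12.15
position: [0.5651, 0.1621, 0.0862]
ee_rot: [-0.011, 0.667, 0.745, -0.011]
wrist_force: [14.3, 3.0, -4.8]
width: 0.376
```

```bash
python3 -c "
from h import *
st()"
```

```text
t 12.15 p [0.5651 0.1621 0.0862] yaw 6.38 tilt 1.81 roll 0.12 F [14.34  3.03 -4.79] w 0.033
Fx 14.6 Fy 1.5 Fz -4.8 {'th': 7.99, 'xf': -31.91, 'zf': 21.83, 'y': 0.95, 'corner': 1.0, 'xbut': -32.5} tq [ 0.45 -2.79  0.04]
```

>>> {"method": "move_arm", "body": {
  "deltas": [
    [[0.02, -0.0005, -0.0055, 0.0035, 2.5, -0.1, -0.1], [0.02, -0.0005, -0.0055, 0.0035, 2.5, -0.1, -0.1]]
  ]
}}

```text
time_s: 12.35
position: [0.5654, 0.1623, 0.0832]
ee_rot: [-0.032, 0.665, 0.746, -0.035]
wrist_force: [16.3, 1.5, -2.4]
width: 0.373
```

```bash
python3 -c "
from h import *
st()"
```

```text
t 12.35 p [0.5654 0.1623 0.0832] yaw 6.6 tilt 5.45 roll 0.1 F [16.33  1.5  -2.4 ] w 0.0328
Fx 16.4 Fy -0.2 Fz -2.4 {'th': 4.35, 'xf': -32.8, 'zf': 21.18, 'y': 1.09, 'corner': 0.23, 'xbut': -33.17} tq [ 0.39 -2.91 -0.05]
```

>>> {"method": "move_arm", "body": {
  "deltas": [
    [[0.02, -0.001, -0.0045, 0.003, 2.2, -0.1, -0.3], [0.02, -0.001, -0.0045, 0.003, 2.0, -0.1, -0.3]]
  ]
}}

```text
time_s: 12.55
position: [0.5674, 0.1626, 0.0812]
ee_rot: [-0.049, 0.66, 0.748, -0.053]
wrist_force: [13.1, 5.7, -2.1]
width: 0.379
```

```bash
python3 -c "
from h import *
st()"
```

```text
t 12.55 p [0.5674 0.1626 0.0812] yaw 7.15 tilt 8.3 roll 0.23 F [13.1   5.69 -2.12] w 0.0332
Fx 13.6 Fy 4.3 Fz -2.1 {'th': 1.5, 'xf': -31.65, 'zf': 21.06, 'y': 1.15, 'corner': 0.06, 'xbut': -31.78} tq [ 1.07 -2.55 -0.32]
```

>>> {"method": "move_arm", "body": {
  "deltas": [
    [[0.02, 0, -0.003, 0.001, 1.5, -0.2, 0.5], [0.02, 0, -0.003, 0.001, 0.8, -0.1, 0.3], [0.02, 0, -0.002, 0.001, 0.3, 0, 0.2]]
  ]
}}

```text
time_s: 12.85
position: [0.57, 0.1629, 0.0807]
ee_rot: [-0.055, 0.665, 0.742, -0.064]
wrist_force: [5.3, -2.0, -0.4]
width: 0.376
```

```bash
python3 -c "
from h import *
st(); shot('wrist','w12')"
```

```text
t 12.85 p [0.57   0.1629 0.0807] yaw 6.18 tilt 9.61 roll -0.21 F [ 5.28 -1.96 -0.37] w 0.033
Fx 5.0 Fy -2.5 Fz -0.4 {'th': 0.19, 'xf': -29.35, 'zf': 21.5, 'y': 1.16, 'corner': 0.5, 'xbut': -29.36} tq [-0.12 -1.16  0.16]
```

View pics/w12.png

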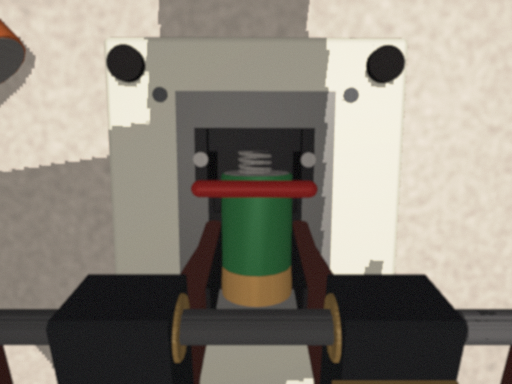

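>>> {"method": "move_arm", "body": {
  "deltas": [
    [[0.02, -0.001, -0.001, 0, 0.1, 0.2, 0], [0.04, 0, 0, 0, 0, 0, 0], [0.055, 0, 0, 0, 0, 0, 0], [0.055, 0, 0, 0, 0, 0, 0]]
  ]
}}

```text
time_s: 13.3
position: [0.5681, 0.1624, 0.0803]
ee_rot: [-0.057, 0.666, 0.741, -0.063]
wrist_force: [0.6, -0.1, -0.3]
width: 0.596
```

```bash
python3 -c "
from h import *
st(); f,*_=shot('wrist','w13')
cv2.imwrite('pics/w13.png',cv2.resize(f[100:320,150:360],None,fx=3,fy=2.7,interpolation=cv2.INTER_CUBIC))"
```

```text
t 13.3 p [0.5681 0.1624 0.0803] yaw 6.15 tilt 9.79 roll 0.04 F [ 0.6  -0.12 -0.33] w 0.0523
Fx 0.6 Fy -0.2 Fz -0.3 {'th': 0.01, 'xf': -31.41, 'zf': 21.21, 'y': 0.97, 'corner': 0.21, 'xbut': -31.41} tq [0.03 0.   0.04]
```

View pics/w13.png

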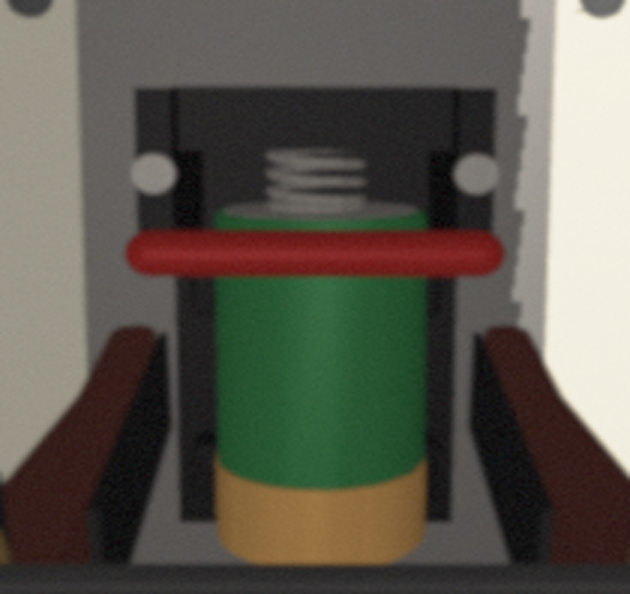

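>>> {"method": "move_arm", "body": {
  "deltas": [
    [[0.056, 0, 0, -0.01, 0, 0, 0], [0.056, 0, 0, -0.02, 0, 0, 0], [0.056, 0, 0, -0.025, 0, 0, 0], [0.02, 0, 0, -0.02, -3, 0, 0], [0.0, 0, 0, -0.01, -3, 0, 0], [0.0, 0, 0, 0, -3, 0, 0], [0.0, 0, 0, 0, 0, 0, 0], [0.0, 0, 0, 0, 0, 0, 0]]
  ],
  "force": 20
}}

```text
time_s: 14.15
position: [0.5825, 0.1637, 0.172]
ee_rot: [-0.003, 0.668, 0.744, -0.004]
wrist_force: [0.4, -0.1, -0.0]
width: 0.224
```

```bash
python3 -c "
from h import *
st(); f,*_=shot('wrist','w14');shot('top','t14');fs,*_=shot('side','s14')
cv2.imwrite('pics/s14z.png',cv2.resize(fs[110:180,195:295],None,fx=6,fy=6,interpolation=cv2.INTER_CUBIC))"
```

```text
t 14.15 p [0.5825 0.1637 0.172 ] yaw 6.15 tilt 0.56 roll 0.01 F [ 0.36 -0.06 -0.04] w 0.0197
Fx 0.4 Fy -0.1 Fz -0.0 {'th': 9.24, 'xf': -13.97, 'zf': 106.8, 'y': 0.76, 'corner': 86.02, 'xbut': -0.83} tq [-0.    0.01 -0.06]
```

View pics/w14.png

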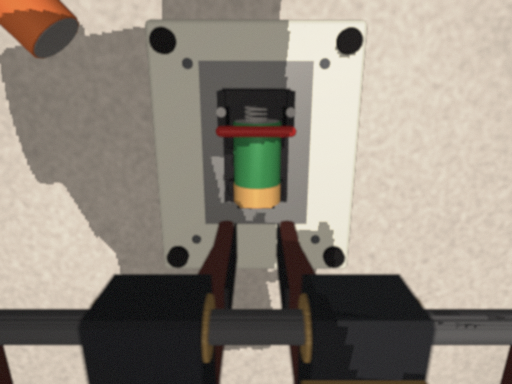

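View pics/s14z.png

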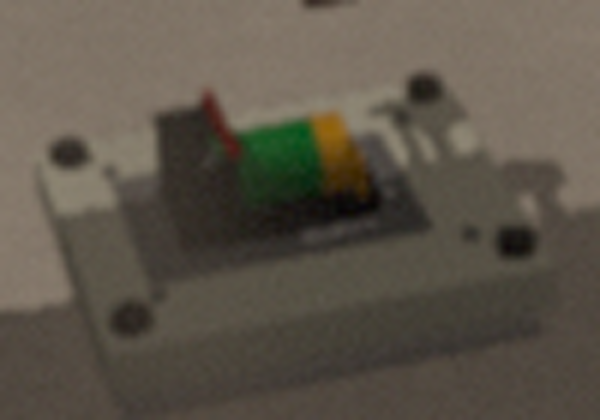

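```bash
python3 -c "
from h import *
plan(tgt(C0+EX*.012+EY*.0005+np.array([0,0,.113]),6,0),3,0.0)"
```

```text
[0.0, -0.0001, -0.0032, 0.0194, -0.2, -0.0, 0.05]
[0.0, -0.0001, -0.0033, 0.0194, -0.2, -0.0, 0.05]
[0.0, -0.0001, -0.0034, 0.0194, -0.2, -0.0, 0.05]
```

>>> {"method": "move_arm", "body": {
  "deltas": [
    [[0.0, 0, -0.0033, 0.017, -0.2, 0, 0], [0.0, 0, -0.0033, 0.017, -0.2, 0, 0], [0.0, 0, -0.0033, 0.015, -0.2, 0, 0], [0.0, 0, 0, 0, 0, 0, 0], [0.0, 0, 0, 0, 0, 0, 0]]
  ]
}}

```text
time_s: 14.8
position: [0.5734, 0.1626, 0.1194]
ee_rot: [-0.001, 0.668, 0.744, -0.001]
wrist_force: [0.4, -1.0, 0.2]
width: 0.005
```

```bash
python3 -c "
from h import *
st();plan(tgt(C0+EX*.012+EY*.0005+np.array([0,0,.109]),6,0),1,0.0)"
```

```text
t 14.8 p [0.5734 0.1626 0.1194] yaw 6.11 tilt 0.21 roll -0.01 F [ 0.35 -0.99  0.21] w 0.0004
Fx 0.2 Fy -1.0 Fz 0.2 {'th': 9.59, 'xf': -23.02, 'zf': 53.98, 'y': 0.55, 'corner': 33.22, 'xbut': -18.29} tq [ 0.05 -0.04  0.03]
[0.0, -0.0001, -0.001, 0.0104, -0.21, 0.01, 0.11]
```

Down in small steps, watching the force.

>>> {"method": "move_arm", "body": {
  "deltas": [
    [[0.0, 0, -0.001, 0.006, 0, 0, 0], [0.0, 0, 0, 0.003, 0, 0, 0], [0.0, 0, 0, 0.001, 0, 0, 0]]
  ]
}}

```text
time_s: 15.1
position: [0.5738, 0.1627, 0.11]
ee_rot: [-0.001, 0.669, 0.744, -0.001]
wrist_force: [0.2, -0.3, 0.6]
width: 0.006
```

```bash
python3 -c "
from h import *
rep()"
```

```text
t 15.1 p [0.5738 0.1627 0.11  ] yaw 6.1 tilt 0.1 roll 0.01 F [ 0.2  -0.28  0.56] w 0.0005
```

>>> {"method": "move_arm", "body": {
  "deltas": [
    [[0.0, 0, 0, 0.001, 0, 0, 0], [0.0, 0, 0, 0.001, 0, 0, 0], [0.0, 0, 0, 0.001, 0, 0, 0]]
  ]
}}

```text
time_s: 15.4
position: [0.5744, 0.1629, 0.1078]
ee_rot: [-0.0, 0.669, 0.744, -0.0]
wrist_force: [-2.1, -0.8, 8.6]
width: 0.005
```

```bash
python3 -c "
from h import *
rep()"
```

```text
t 15.4 p [0.5744 0.1629 0.1078] yaw 6.09 tilt 0.03 roll 0.02 F [-2.11 -0.79  8.59] w 0.0004
```

>>> {"method": "move_arm", "body": {
  "deltas": [
    [[0.0, 0, 0, 0.001, 0, 0, 0], [0.0, 0, 0, 0.0012, 0, 0, 0], [0.0, 0, 0, 0.0012, 0, 0, 0]]
  ]
}}

```text
time_s: 15.7
position: [0.5747, 0.163, 0.1071]
ee_rot: [-0.0, 0.668, 0.744, 0.0]
wrist_force: [-3.0, -0.7, 13.2]
width: 0.006
```

```bash
python3 -c "
from h import *
rep()"
```

```text
t 15.7 p [0.5747 0.163  0.1071] yaw 6.1 tilt -0.01 roll 0.03 F [-2.96 -0.66 13.16] w 0.0005
```

>>> {"method": "move_arm", "body": {
  "deltas": [
    [[0.0, 0, 0, 0.0015, 0, 0, 0], [0.0, 0, 0, 0.0015, 0, 0, 0]]
  ]
}}

```text
time_s: 15.9
position: [0.5747, 0.163, 0.107]
ee_rot: [-0.0, 0.668, 0.744, 0.0]
wrist_force: [-4.7, -2.3, 14.9]
width: 0.005
```

```bash
python3 -c "
from h import *
rep()"
```

```text
t 15.9 p [0.5747 0.163  0.107 ] yaw 6.1 tilt -0.02 roll 0.03 F [-4.66 -2.27 14.86] w 0.0004
```

>>> {"method": "move_arm", "body": {
  "deltas": [
    [[0.0, 0, 0, -0.008, 0, 0, 0], [0.0, 0, -0.008, -0.002, 0, 0, 0], [0.0, 0, -0.008, 0.002, 0, 0, 0], [0.0, 0, -0.001, 0.001, 0, 0, 0], [0.0, 0, 0, 0.001, 0, 0, 0]]
  ]
}}

```text
time_s: 16.4
position: [0.5562, 0.1611, 0.1139]
ee_rot: [0.0, 0.668, 0.744, 0.001]
wrist_force: [-0.2, 0.1, 0.6]
width: 0.008
```

```bash
python3 -c "
from h import *
st(); s,T=pose(); print((T[:3,3]-C0)@EX)"
```

```text
t 16.4 p [0.5562 0.1611 0.1139] yaw 6.11 tilt -0.09 roll 0.04 F [-0.17  0.1   0.55] w 0.0007
Fx -0.2 Fy 0.1 Fz 0.6 {'th': 9.89, 'xf': -40.16, 'zf': 48.36, 'y': 0.93, 'corner': 27.61, 'xbut': -36.26} tq [ 0.02  0.03 -0.02]
-0.004188132726946919
```

>>> {"method": "move_arm", "body": {
  "deltas": [
    [[0.0, 0, 0, 0.003, 0, 0, 0], [0.0, 0, 0, 0.002, 0, 0, 0], [0.0, 0, 0, 0.001, 0, 0, 0], [0.0, 0, 0, 0.001, 0, 0, 0], [0.0, 0, 0, 0.001, 0, 0, 0], [0.0, 0, 0, 0.001, 0, 0, 0]]
  ]
}}

```text
time_s: 17.0
position: [0.5562, 0.1612, 0.1072]
ee_rot: [-0.0, 0.668, 0.744, 0.0]
wrist_force: [-3.8, -1.6, 12.7]
width: 0.005
```

```bash
python3 -c "
from h import *
rep()"
```

```text
t 17.0 p [0.5562 0.1612 0.1072] yaw 6.11 tilt 0.03 roll 0.03 F [-3.76 -1.62 12.7 ] w 0.0004
```

>>> {"method": "move_arm", "body": {
  "deltas": [
    [[0.0, 0, 0.001, -0.01, 0, 0, 0], [0.0, 0, 0.005, -0.03, 0, 0, 0], [0.0, 0, 0.005, -0.04, 0, 0, 0], [0.0, 0, 0.005, -0.03, 0, 0, 0], [0.0, 0, 0, 0, 0, 0, 0], [0.0, 0, 0, 0, 0, 0, 0]]
  ]
}}

```text
time_s: 17.6
position: [0.5731, 0.1628, 0.2212]
ee_rot: [-0.001, 0.669, 0.744, -0.0]
wrist_force: [0.2, 0.2, -0.3]
width: 0.007
```

```bash
python3 -c "
from h import *
rep(); f,*_=shot('wrist','w15')
cv2.imwrite('pics/w15z.png',cv2.resize(f[50:280,140:370],None,fx=2.6,fy=2.6,interpolation=cv2.INTER_CUBIC))
r=lambda u,v,z:(lambda p:((p-C0)@EX*1e3,(p-C0)@EY*1e3))(back('w15',u,v,z))
np.save('/tmp/x.npy',0)"
```

```text
t 17.6 p [0.5731 0.1628 0.2212] yaw 6.09 tilt 0.1 roll 0.02 F [ 0.17  0.24 -0.32] w 0.0006
```

View pics/w15z.png

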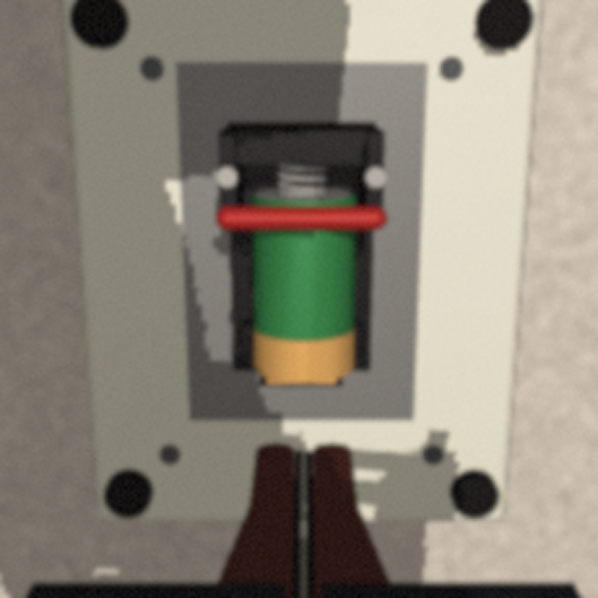

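```bash
python3 -c "
from h import *
print(finish_job())"
```

```text
the job is handed in; nothing more can be done
None
```

The fresh green cell is loaded in the cradle, and I handed the job in at about 17.6 s of the 54 s allowed. No verdict was reported.

**What I did**
- I gripped the cell in its rest and slid its flat end under the red bar at about 20° nub-up.
- I pressed it about 6.5–8 mm into the spring while it was still slanted. The wrist force along the spring peaked near 16.8 N.
- I swung the nub end down inside the brass contact and let the spring push the nub against it. The gripper pose then put the nub at about 32 mm, and I estimate the brass at about 32 mm.
- I released the cell, pressed it lightly on top at the nub half and the flat half, and withdrew.

**Last checks**
- **Height and level:** the cell's top read about 82.0 mm at the nub half and 82.2 mm at the flat half, against 82 mm for a fully home cell.
- **Sideways:** it sits within about 1 mm of the middle by the gripper pose and the picture.
- **At rest:** the final picture shows it held between spring and brass with the gripper clear.

**Where the readings disagreed or ran high**
- The gripper-pose estimate of the spring's travel ran 0.5–1 mm above the force-based one, at most about 8.4 mm against the 9 mm limit. I relied on the force reading.
- The light presses on top reached 13–15 N rather than the 10 N advised.
- I did not measure the spent cell, shaker and scraper again at the end. The arm never came near them.

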